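# Load and secure the shaker's stub carrier

## Task

Load the bench shaker for its run: stand every specimen stub from the bench upright in the carrier, one to a well (any wells). Put the locking pin from its stand through the hole of the carrier's lug until its collar rests on the lug, and only once the pin is home turn the three bolt knobs clockwise to their end stops. Leave the bottle, jar and dish alone.

Things in the scene. Friction and masses are not known exactly. Their poses are not given: they have to be found in the camera images.
- shaker: Fixed white bench shaker 200 (x) x 270 (y) mm, base top at 50 mm, with an aluminium carrier block 130 x 156 mm on it, top at 95 mm: 2 rows (along y) of 3 round wells 41 mm wide, 12 mm deep. Ears (top 80 mm) at three corners of the block carry bolt knobs; the fourth corner (+x, -y) has the pin lug. Origin: centre of underside, z up, +x away from its front panel. Place and heading vary.
- lug_hole (a point): Centre of the pin hole's mouth, on top of the lug, 92 mm above the bench. The lug is a level plate 46 x 54 mm, 12 mm thick, with an upright through hole 12.5 mm wide, chamfered 2 mm; 18 mm below it a second plate on the base has a 17 mm wide hole in line, 12 mm deep. Axes as the shaker's.
- stand: Pin stand: white block 50 x 50 x 44 mm with an upright hole 14 mm wide, 40 mm deep, fixed to the bench. Origin: centre of its underside. The pin starts in it.
- pin: Steel locking pin, upright at the start: shaft 10 mm thick, 38 mm long with a 4 mm tapered tip; above it a collar 24 mm wide, 6 mm thick; on top a round grip 16 mm wide, 28 mm tall (72 mm in all). 50 g. Origin: centre of the tip end, z towards the grip. In stand and lug alike the collar rests on the top face; fully home in the lug the tip is 38 mm below the lug's top.
- well1 (a point): Centre of the floor of a well: front row (-x), -y end; 83 mm above the bench, 12 mm below the block's top. Wells are 50 mm apart in a row, rows 64 mm apart.
- well2 (a point): Centre of the floor of a well: front row (-x), middle; 83 mm above the bench, 12 mm below the block's top. Wells are 50 mm apart in a row, rows 64 mm apart.
- well3 (a point): Centre of the floor of a well: front row (-x), +y end; 83 mm above the bench, 12 mm below the block's top. Wells are 50 mm apart in a row, rows 64 mm apart.
- well4 (a point): Centre of the floor of a well: back row (+x), -y end; 83 mm above the bench, 12 mm below the block's top. Wells are 50 mm apart in a row, rows 64 mm apart.
- well5 (a point): Centre of the floor of a well: back row (+x), middle; 83 mm above the bench, 12 mm below the block's top. Wells are 50 mm apart in a row, rows 64 mm apart.
- well6 (a point): Centre of the floor of a well: back row (+x), +y end; 83 mm above the bench, 12 mm below the block's top. Wells are 50 mm apart in a row, rows 64 mm apart.
- bolt1 (a joint): Turn of the captive bolt knob at the carrier's -x, +y corner, rad: 0 loose, grows clockwise seen from above, fully tight at the end stop 2.2; starts between 0 and 0.6. Friction torque 0.04 N m; it stays where it is left. The wing points along the shaker's x at 0 and turns with the knob.
- bolt1_grip (a point): On the axis of bolt knob 1, 24 mm above its ear and 104 mm above the bench. Black knob: round foot 34 mm wide and 8 mm tall on the ear, on it a wing (bar) 36 mm long, 12 mm thick, 24 mm tall; knob's top is 8 mm above this point. The x axis runs along the wing.
- bolt2 (a joint): Turn of the captive bolt knob at the carrier's -x, -y corner, rad: 0 loose, grows clockwise seen from above, fully tight at the end stop 2.2; starts between 0 and 0.6. Friction torque 0.04 N m; it stays where it is left. The wing points along the shaker's x at 0 and turns with the knob.
- bolt2_grip (a point): On the axis of bolt knob 2, 24 mm above its ear and 104 mm above the bench. Black knob: round foot 34 mm wide and 8 mm tall on the ear, on it a wing (bar) 36 mm long, 12 mm thick, 24 mm tall; knob's top is 8 mm above this point. The x axis runs along the wing.
- bolt3 (a joint): Turn of the captive bolt knob at the carrier's +x, +y corner, rad: 0 loose, grows clockwise seen from above, fully tight at the end stop 2.2; starts between 0 and 0.6. Friction torque 0.04 N m; it stays where it is left. The wing points along the shaker's x at 0 and turns with the knob.
- bolt3_grip (a point): On the axis of bolt knob 3, 24 mm above its ear and 104 mm above the bench. Black knob: round foot 34 mm wide and 8 mm tall on the ear, on it a wing (bar) 36 mm long, 12 mm thick, 24 mm tall; knob's top is 8 mm above this point. The x axis runs along the wing.
- stub1: Aluminium specimen stub, 40 g: round foot 30 mm wide and 14 mm tall with a 2 mm bevelled lower edge, on it a coaxial post 18 mm wide and 18 mm tall (32 mm in all), standing on the bench. Origin: centre of the foot's underside. May be absent.
- stub2: Aluminium specimen stub, 40 g: round foot 30 mm wide and 14 mm tall with a 2 mm bevelled lower edge, on it a coaxial post 18 mm wide and 18 mm tall (32 mm in all), standing on the bench. Origin: centre of the foot's underside. May be absent.
- stub3: Aluminium specimen stub, 40 g: round foot 30 mm wide and 14 mm tall with a 2 mm bevelled lower edge, on it a coaxial post 18 mm wide and 18 mm tall (32 mm in all), standing on the bench. Origin: centre of the foot's underside. May be absent.
- stub4: Aluminium specimen stub, 40 g: round foot 30 mm wide and 14 mm tall with a 2 mm bevelled lower edge, on it a coaxial post 18 mm wide and 18 mm tall (32 mm in all), standing on the bench. Origin: centre of the foot's underside. May be absent.
- stub5: Aluminium specimen stub, 40 g: round foot 30 mm wide and 14 mm tall with a 2 mm bevelled lower edge, on it a coaxial post 18 mm wide and 18 mm tall (32 mm in all), standing on the bench. Origin: centre of the foot's underside. May be absent.
- bottle: Amber bottle 60 mm wide, 140 mm tall, standing on the bench; not part of the job. Origin: centre of its underside.
- jar: Glass jar 70 mm wide, 80 mm tall, standing on the bench; not part of the job. Origin: centre of its underside.
- dish: Shallow glass dish 90 mm wide, 20 mm tall, standing on the bench; not part of the job. Origin: centre of its underside.
Mind the look-alikes: they are no part of the job. Of the things shaped like the pin, the steel one is meant. Leave any pink look-alike of the stub3 alone.

How it is judged:
On the way, in this order (a step that is already met when the one before it is completed fails the run):
1. the pin is home in the lug (z of pin in the frame of lug_hole below -0.034 m and horizontal distance between pin and lug_hole below 0.005 m and angle between the z axis of pin and the z axis of shaker, either way round below 0.12 rad), for 0.2 s.
2. all three bolt knobs are at their end stops (value of joint each of bolt1, bolt2, bolt3 above 2.1 rad), for 0.2 s.
At the end, for the whole second after the job is handed in: Every stub present stands upright (within 0.15 rad) and at rest on the floor of a well (within 4 mm), one to a well; the pin stands in the lug hole (upright within 0.12 rad) with its collar within 4 mm of the lug; all three bolts are within 0.1 rad of their end stop at 2.2 rad (all of step 1 and all of step 2 and z of stub1 in the frame of shaker between 0.079 and 0.087 m and x of stub1 in the frame of shaker between -0.046 and 0.046 m and y of stub1 in the frame of shaker between -0.065 and 0.065 m and angle between each of stub1, stub2, stub3, stub4, stub5's own z axis and vertical below 0.15 rad and linear speed of each of stub1, stub2, stub3, stub4, stub5 below 0.02 m/s and z of stub2 in the frame of shaker between 0.079 and 0.087 m and x of stub2 in the frame of shaker between -0.046 and 0.046 m and y of stub2 in the frame of shaker between -0.065 and 0.065 m and z of stub3 in the frame of shaker between 0.079 and 0.087 m and x of stub3 in the frame of shaker between -0.046 and 0.046 m and y of stub3 in the frame of shaker between -0.065 and 0.065 m and z of stub4 in the frame of shaker between 0.079 and 0.087 m and x of stub4 in the frame of shaker between -0.046 and 0.046 m and y of stub4 in the frame of shaker between -0.065 and 0.065 m and z of stub5 in the frame of shaker between 0.079 and 0.087 m and x of stub5 in the frame of shaker between -0.046 and 0.046 m and y of stub5 in the frame of shaker between -0.065 and 0.065 m); the robot touches nothing.
It fails at once if a bolt is tightened (past 1.0 rad) while the pin is not home (value of joint any of bolt1, bolt2, bolt3 above 1 rad and not (z of pin in the frame of lug_hole below -0.028 m and horizontal distance between pin and lug_hole below 0.005 m and angle between the z axis of pin and the z axis of shaker, either way round below 0.12 rad)).
It fails at once if the bottle, jar or dish is moved by more than 40 mm or tipped (distance of any of bottle, jar, dish from where it was at the start of the episode above 0.04 m or angle between any of bottle, jar, dish's own z axis and vertical above 0.5 rad).
Of stub1, stub2, stub3, stub4, stub5 only 3 to 5 are there at a start; the rules pass over those that are not, and their reading is None.
At some moment in a run one of stub1, stub2, stub3, stub4, stub5 may be knocked a few centimetres aside while the robot is not near it.
It also fails if it takes over 210 s, if anything falls off the work surface, if the arm or the gripper's body presses on something with over 40 N, if the wrist force passes 120 N, or if a joint passes its speed limit or range.

## Robot

A 6-joint arm with a two-finger parallel gripper is mounted at the origin on the work surface. World frame = base frame: x ahead of the robot, y to its left, z up, the work surface at z = 0. Lengths are in m, angles in rad, forces in N, time in s.
With the tool pointing down it reaches from about 0.375 to 0.975 m from the base axis. Payload 3.8 kg.
Tool frame: the origin (TCP) lies at the centre of the arm's flange, where the gripper is bolted on; the fingertips stand 173 mm ahead of it and the grasp point (between the pads) lies 155 mm ahead of it; z points along the fingers, x is the direction in which the jaws open and shut, and the axes are right-handed (so a half turn about z gives the same grasp; the last joint's range is limited). The gripper opens to 85 mm and grips with 20 to 120 N. Pads are 22 mm wide; open, the fingers measure 114 mm over their backs; the gripper's body (76 mm by 85 mm) begins 54 mm behind the grasp point. The pads swing forward as they close: fully open they stand 13 mm farther back than shut.
Start: joints at [-0.037, 0.264, 1.604, -0, 1.274, -0.037], TCP at [0.675, -0, 0.405] pointing down, gripper open.
Joint ranges: [-2.63, 2.63], [-0.94, 2.18], [0.31, 2.57], [-1.31, 4.45], [0, 2.66], [-2.55, 2.55]. Speed limits (rad/s): [2.57, 2.57, 3.14, 3.14, 3.14, 3.14].

## Interface

Orientations are given as a unit quaternion [w, x, y, z].
In Python, from station import robot gives the robot as it stands.
- The arm moves only by the shell command python3 -m creep 'ROWS' [OPENING] [FORCE]. ROWS is JSON, a list that holds one entry, the list of rows, each a list of 4 numbers: the shift along the world's x, y, z in mm, then the turn about the world's z in rad. In form: [[[x, y, z, turn], ...]]. A call has 1 to 5 rows; each row is the pose to reach, as a shift and turn from the pose commanded when the call began; what a row does not reach only later rows make up. A row lasts 1/10 s, in which the tool goes at most 50 mm and 8.59 degrees, less where a joint would pass 70% of its speed; a pose out of reach is approached as far as the arm can. A call with a gripper value outside its range is refused whole. OPENING is the finger opening in mm, from 0 to 85.4, set as the call begins (- or left out, the last holds). The fingers move at their own pace and stop on an object; FORCE is the grip in N (left out, the last holds). Time passes only in rows, so rows that repeat a pose let the fingers close. It gives the time, the measured TCP pose, the force and the opening at its end, in the units of the state.
- robot.get_obs(): the state, without advancing time (a new reading comes with each control period).
- robot.read_camera(name): name is "scene" or "side" or "wrist"; returns the picture (480x640x3 uint8, blue, green, red); there is no depth.
- robot.get_calibration(name): a dict with "fx", "fy", "cx", "cy" (pixels), "origin" and "rotation" of the camera in the world. Camera axes: x right, y down, z forward; pixel columns grow to the right and rows downward; lengths in m; the calibration is good to about 2 mm. A picture is of the moment at which its call begins: read the wrist's pose just before it. get_calibration takes no time and is no camera call; for the wrist camera it gives the pose at the moment of the call.
- robot.job_done(): hands the job in, once; it reports no verdict.
The state is a dict: "time": time; "joint_positions": joint angles; "qd": joint speeds; "joint_efforts": joint torques, N m; "ee_pos": TCP position; "orientation": TCP orientation; "force": force on the tool from outside, world axes, zero at the start; "moment": the same for the moment, N m; "width": finger opening in m.
Only numpy, scipy, OpenCV 4.12 (cv2) and the standard library are available. Lean on these libraries where they do the work, as an engineer would, in place of code of your own. Each camera call takes 0.05 s, during which the arm holds its last target.

## Working session

There is one attempt and no reset: what is moved stays moved. The work goes in short steps, Python scripts to look and compute and a shell command to move; the robot and the scene stay as the last step left them, time stands still between calls to the robot, and variables do not carry over. Pictures are saved under pics/ and viewed, and the job is handed in when it is done.

```bash
ls; mkdir -p pics; python3 - <<'E'
from station import robot
import cv2
o=robot.get_obs();print(o)
for n in ["scene","side","wrist"]:
    c=robot.get_calibration(n);print(n,c)
    cv2.imwrite(f"pics/{n}0.png",robot.read_camera(n))
E
```

```text
pics
{'time': 0.0, 'joint_positions': array([-3.69089265e-02,  2.64751902e-01,  1.60539781e+00,  3.86482246e-05,
        1.27367659e+00, -3.69128305e-02]), 'qd': array([-0.0008938 ,  0.0018964 , -0.00046747,  0.00226548,  0.00102767,
        0.00046074]), 'joint_efforts': array([ 6.10465631e-04, -5.15121067e+01, -3.67308676e+01, -4.07824507e-05,
        1.31324201e-02,  1.46811578e-05]), 'ee_pos': array([6.74652260e-01, 1.14114724e-05, 4.03349567e-01]), 'orientation': array([-5.96720650e-05,  9.99999376e-01, -3.72614550e-06, -1.11538112e-03]), 'force': array([0.15642328, 0.13248364, 1.19606524]), 'moment': array([ 0.01477463, -0.06141717,  0.0002661 ]), 'width': 0.08533274726370314}
scene {'fx': 473.2356012588431, 'fy': 473.2356012588431, 'cx': 320.88912322734905, 'cy': 235.28212149977486, 'origin': array([ 0.98916716, -0.74381951,  0.70847637]), 'rotation': array([-0.45287944,  0.85432177,  0.22161184, -0.12618528])}
side {'fx': 515.9685518016339, 'fy': 515.9685518016339, 'cx': 324.026343477791, 'cy': 240.24381407637583, 'origin': array([0.3660375 , 1.11685786, 0.75097063]), 'rotation': array([ 0.03622509, -0.08354577,  0.86241958, -0.49793606])}
wrist {'fx': 423.984026883338, 'fy': 423.984026883338, 'cx': 319.5870549674833, 'cy': 238.3559001212259, 'origin': array([0.67497508, 0.07432082, 0.37306273]), 'rotation': array([ 1.47150518e-01,  9.89113147e-01, -3.27806841e-05, -1.38034062e-03])}
```

View pics/scene0.png

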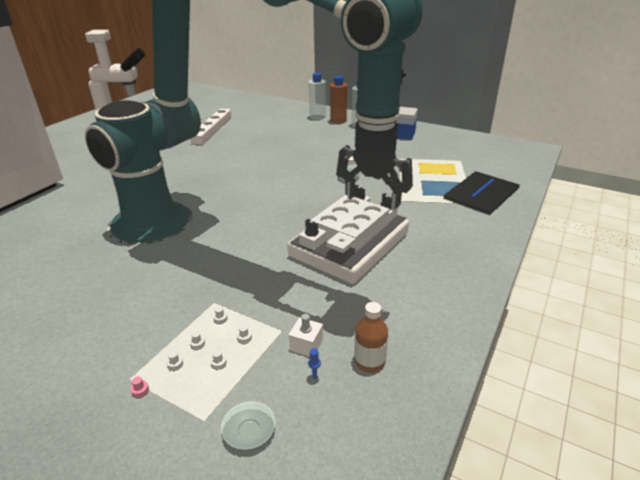

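View pics/side0.png

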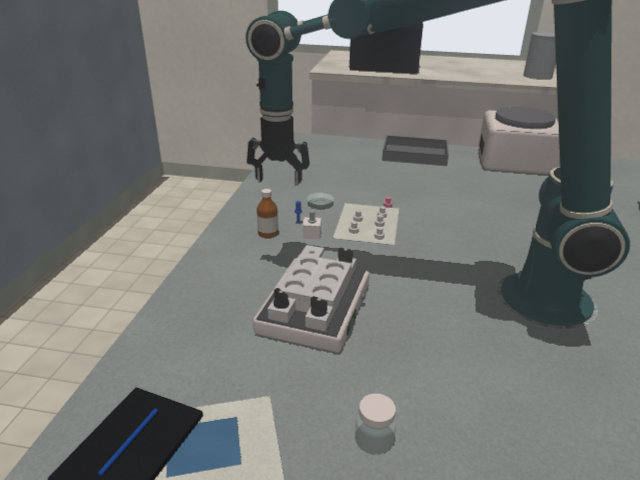

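View pics/wrist0.png

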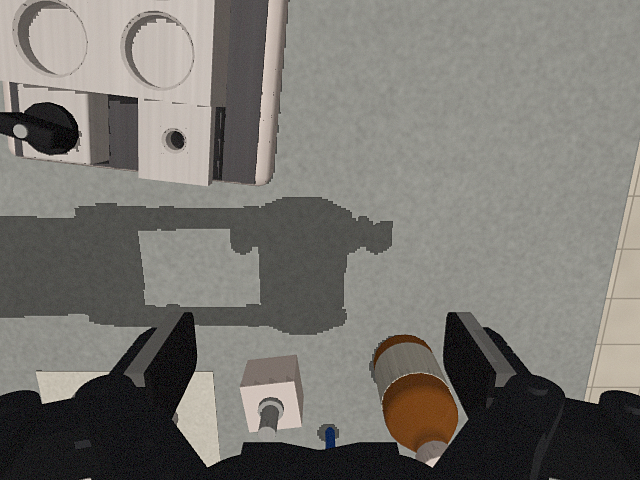

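```bash
cat > h.py <<'E'
import numpy as np, cv2
from scipy.spatial.transform import Rotation as R
from station import robot
def Rm(c):
    q=c["rotation"]; return R.from_quat([q[1],q[2],q[3],q[0]]).as_matrix()
def p2w(c,u,v,z):
    d=Rm(c)@np.array([(u-c["cx"])/c["fx"],(v-c["cy"])/c["fy"],1.]); o=np.array(c["origin"]); s=(z-o[2])/d[2]; return o+s*d
def w2p(c,p):
    q=Rm(c).T@(np.array(p)-c["origin"]); return c["fx"]*q[0]/q[2]+c["cx"],c["fy"]*q[1]/q[2]+c["cy"]
def snap(n,f):
    c=robot.get_calibration(n); im=robot.read_camera(n); cv2.imwrite("pics/"+f+".png",im); return c,im
def crop(im,x0,y0,x1,y1,f,s=4):
    cv2.imwrite("pics/"+f+".png",cv2.resize(im[y0:y1,x0:x1],None,fx=s,fy=s,interpolation=cv2.INTER_CUBIC))
E
python3 - <<'E'
from h import *
c={n:robot.get_calibration(n) for n in["scene","side","wrist"]}
np.set_printoptions(precision=4,suppress=True)
P=lambda n,u,v,z:print(n,u,v,p2w(c[n],u,v,z))
print(Rm(c["wrist"]))
P("wrist",175,139,.092)
P("wrist",268,425,.072+.006)
for u,v in[(219,313),(243,331),(196,338),(174,357),(218,357),(138,380)]:P("scene",u,v,.03)
for u,v in[(358,213),(353,226),(382,209),(379,218),(378,232),(389,200)]:P("side",u,v,.03)
im=cv2.imread("pics/scene0.png");crop(im,120,290,400,440,"s0c",2.8)
im=cv2.imread("pics/side0.png");crop(im,240,170,440,350,"d0c",3.3)
E
```

```text
[[ 1.      0.0003 -0.0025]
 [-0.0005 -0.9567 -0.2911]
 [-0.0024  0.2911 -0.9567]]
wrist 175 139 [0.5807 0.056  0.092 ]
wrist 268 425 [ 0.6308 -0.1795  0.078 ]
scene 219 313 [ 0.4391 -0.2224  0.03  ]
scene 243 331 [ 0.5145 -0.2398  0.03  ]
scene 196 338 [ 0.4453 -0.2992  0.03  ]
scene 174 357 [ 0.442  -0.3559  0.03  ]
scene 218 357 [ 0.5144 -0.3161  0.03  ]
scene 138 380 [ 0.4237 -0.4264  0.03  ]
side 358 213 [ 0.5035 -0.2959  0.03  ]
side 353 226 [ 0.5074 -0.2094  0.03  ]
side 382 209 [ 0.4334 -0.3398  0.03  ]
side 379 218 [ 0.4371 -0.2769  0.03  ]
side 378 232 [ 0.4322 -0.1892  0.03  ]
side 389 200 [ 0.4166 -0.4101  0.03  ]
```

View pics/s0c.png

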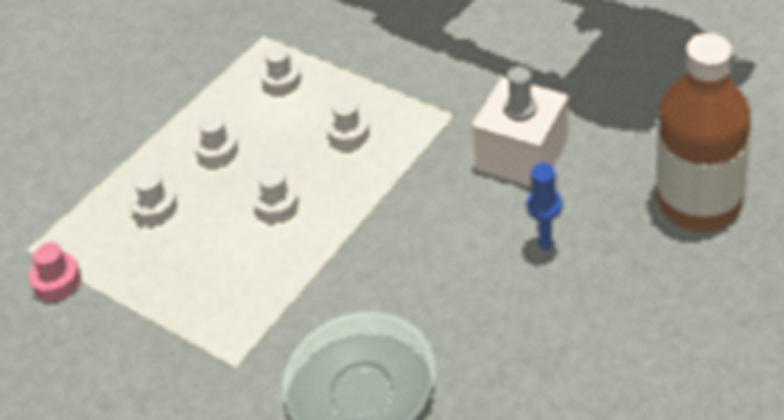

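View pics/d0c.png

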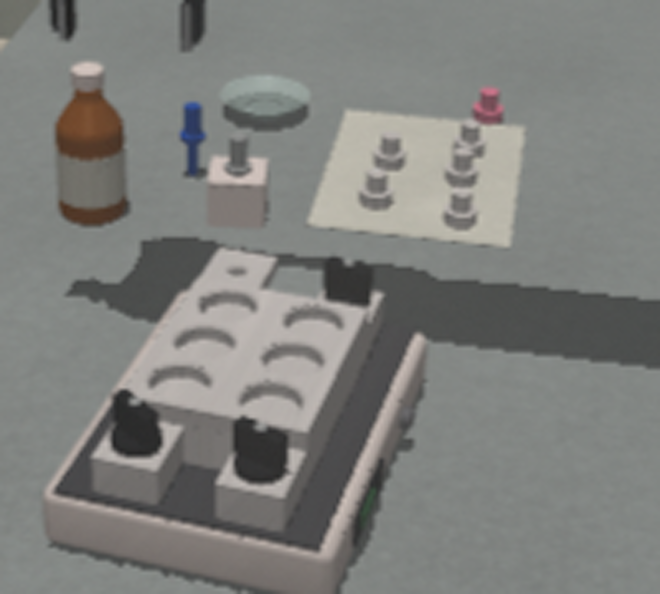

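```bash
python3 -m creep '[[[-50,45,15,0],[-100,90,30,0],[-130,140,50,0],[-130,170,50,0],[-130,170,50,0]]]'; python3 - <<'E'
from h import *
print(robot.get_obs()["ee_pos"]);c,im=snap("wrist","w1")
E
```

```text
time: 0.65
ee_pos: [0.5431, 0.1726, 0.4559]
orientation: [-0.001, 1.0, 0.001, 0.0]
force: [0.2, 0.1, -0.6]
width: 0.0856
[0.54311228 0.1725721  0.45594279]
```

View pics/w1.png

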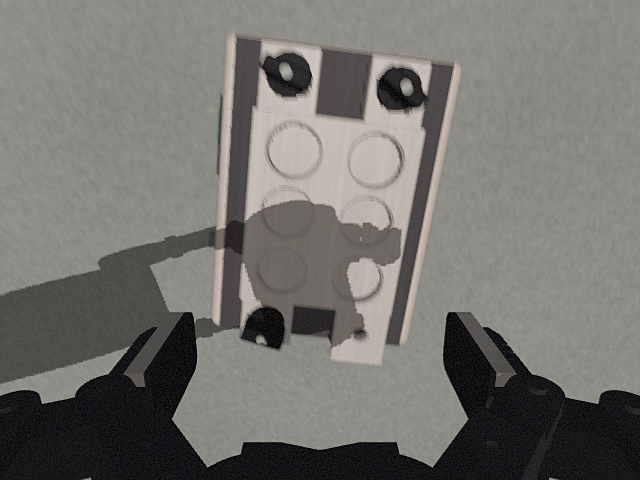

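```bash
python3 - <<'E'
from h import *
c,im=snap("wrist","w2")
crop(im,210,30,470,210,"w2a",3);crop(im,210,200,470,370,"w2b",3)
np.savez("w2.npz",**c)
E
```

```text
(no output)
```

View pics/w2a.png

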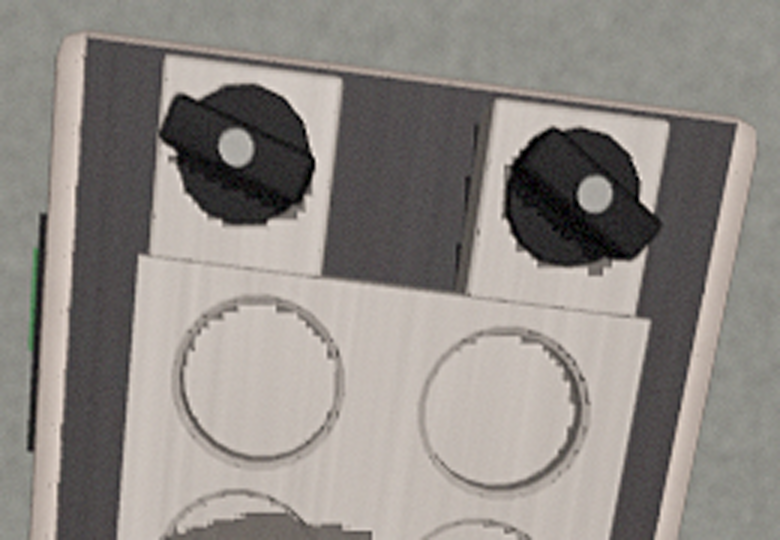

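View pics/w2b.png

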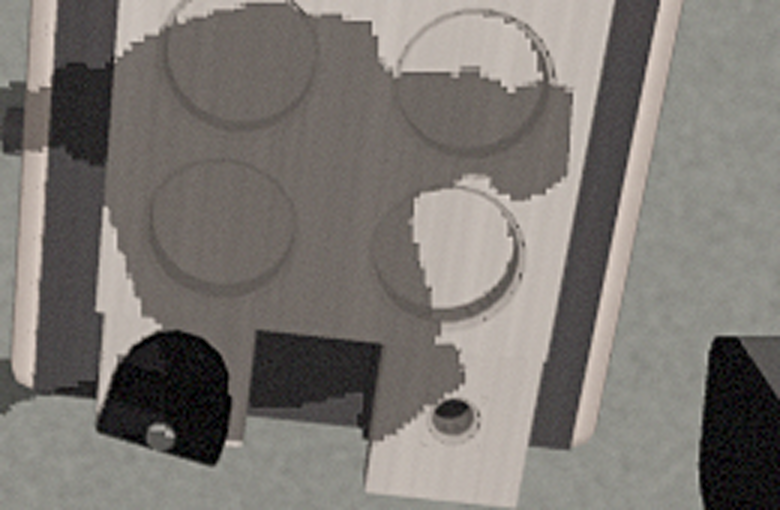

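```bash
python3 - <<'E'
from h import *
c=dict(np.load("w2.npz")); np.set_printoptions(precision=4,suppress=True)
px=[(284.3,275.7),(290.3,218.3),(296.3,157),(359,284.7),(368.7,226.7),(378,167)]
W=np.array([p2w(c,u,v,.095)[:2] for u,v in px])
M=np.array([[x,y] for x in(-.032,.032) for y in(-.05,0,.05)])
mc=W.mean(0);H=M.T@(W-mc);a=np.arctan2(H[0,1]-H[1,0],H[0,0]+H[1,1])
Rr=np.array([[np.cos(a),-np.sin(a)],[np.sin(a),np.cos(a)]])
print("center",mc,"heading",a);print((W-mc-M@Rr.T)*1000);print((M@Rr.T+mc))
l=p2w(c,361.7,339,.092)[:2];print("lug",l,Rr.T@(l-mc))
for n,u,v in[("b1",288.3,78.7),("b3",408.7,94.3),("b2",263.3,345.7)]:
    b=p2w(c,u,v,.112)[:2];print(n,b,Rr.T@(b-mc))
# wing edge: lines in crop a
def ang(p,q,y0,z=.112):
    A=[p2w(c,210+u/3,y0+v/3,z)[:2] for u,v in(p,q)];d=Rr.T@(A[1]-A[0]);return np.arctan2(d[1],d[0])
print("b1 wing",ang((183,95),(312,165),30),"b3",ang((553,128),(662,222),30),ang((513,165),(610,257),30),"b2",ang((98,432),(216,466),200))
E
```

```text
center [0.551  0.1622] heading -0.11704724005789735
[[ 0.3011  0.3761]
 [ 0.3319  0.2559]
 [-0.051  -0.7034]
 [-0.4173 -0.1198]
 [ 0.094   0.9086]
 [-0.2586 -0.7175]]
[[0.5134 0.1163]
 [0.5192 0.1659]
 [0.5251 0.2156]
 [0.577  0.1088]
 [0.5828 0.1584]
 [0.5886 0.2081]]
lug [0.5808 0.0554] [ 0.042  -0.1025]
b1 [0.5211 0.2703] [-0.0424  0.1039]
b3 [0.6055 0.2603] [0.0426 0.1038]
b2 [0.4963 0.0605] [-0.0425 -0.1074]
b1 wing -0.3533239239554039 b3 -0.5388821714382641 -0.5910375081566831 b2 -0.19971009735271064
```

```bash
python3 -m creep '[[[-10,-50,0,0],[-20,-100,0,0],[-30,-150,-10,0],[-40,-200,-20,0],[-50,-250,-30,0]]]'; python3 -m creep '[[[-10,-50,-10,0],[-20,-100,-20,0],[-20,-140,-20,0],[-20,-140,-20,0],[-20,-140,-20,0]]]'; python3 - <<'E'
from h import *
c,im=snap("wrist","w3")
np.savez("w3.npz",**c)
E
```

```text
time: 1.25
ee_pos: [0.4957, -0.0751, 0.4255]
orientation: [0.0, 1.0, -0.0, -0.0]
force: [2.2, 0.3, -0.8]
width: 0.0856
time: 1.75
ee_pos: [0.4759, -0.2142, 0.4054]
orientation: [-0.0, 1.0, -0.002, -0.001]
force: [0.1, 0.7, 0.9]
width: 0.0858
```

View pics/w3.png

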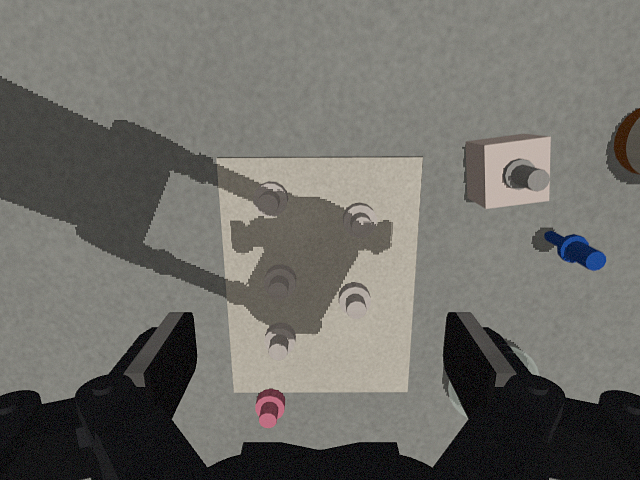

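```bash
python3 - <<'E'
from h import *
im=cv2.imread("pics/w3.png");im=cv2.convertScaleAbs(im,alpha=1.3)
crop(im,220,150,420,375,"w3a",2.66);crop(im,440,110,640,280,"w3b",4)
E
```

```text
(no output)
```

View pics/w3a.png

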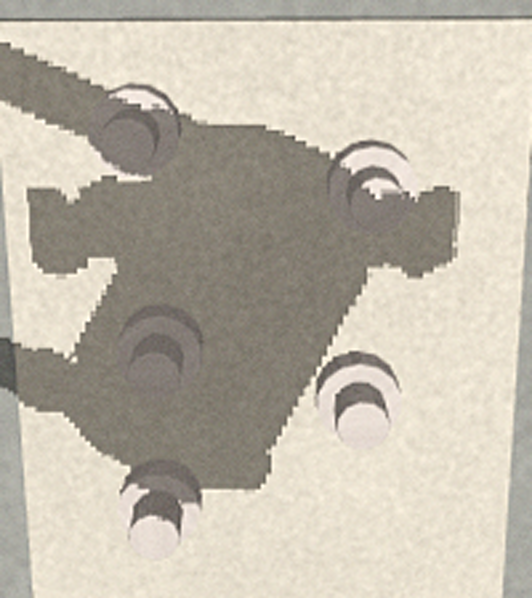

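View pics/w3b.png

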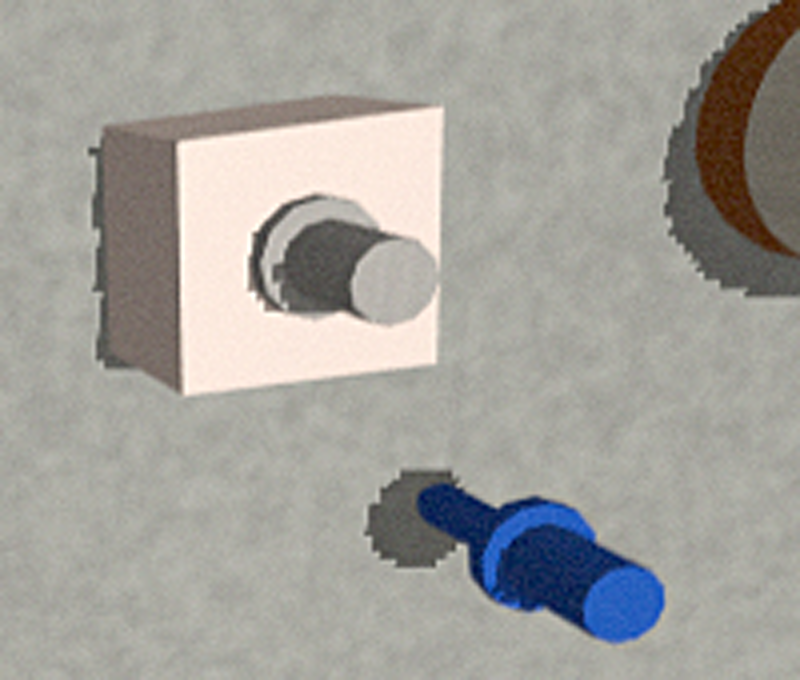

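```bash
python3 - <<'E'
from h import *
c=dict(np.load("w3.npz")); np.set_printoptions(precision=4,suppress=True)
for n,u,v,z in[("A",268.5,203,.032),("B",362.9,226.3,.032),("C",356.1,309.4,.032),("D",278.3,288.7,.032),("E",278.6,350.8,.032),("pin",538.8,180.2,.078),("collar",440+320/4,110+255/4,.05),("blue",596,259,.072),("bluetip",440+430/4,110+500/4,.0),("pink",268,420,.032)]:
    print(n,p2w(c,u,v,z)[:2])
for u,v in[(180,142),(442,107),(437,362),(185,395)]: print(p2w(c,440+u/4,110+v/4,.044)[:2])
E
```

```text
A [ 0.4333 -0.2134]
B [ 0.5117 -0.2336]
C [ 0.5076 -0.3103]
D [ 0.4389 -0.2901]
E [ 0.4372 -0.352 ]
pin [ 0.6296 -0.188 ]
collar [ 0.6289 -0.1875]
blue [ 0.6847 -0.249 ]
bluetip [ 0.6852 -0.2513]
pink [ 0.4244 -0.4285]
[ 0.6022 -0.1667]
[ 0.6512 -0.1604]
[ 0.6578 -0.2097]
[ 0.6086 -0.2162]
```

```bash
python3 -m creep '[[[-30,0,-50,0],[-43,0,-100,0],[-43,0,-150,0],[-43,0,-190,0],[-43,0,-190,0]]]' 40 30;  python3 - <<'E'
from h import *
print(robot.get_obs()["ee_pos"])
c,im=snap("wrist","w4")
E
```

```text
time: 2.3
ee_pos: [0.4295, -0.209, 0.2096]
orientation: [-0.004, 1.0, 0.001, -0.007]
force: [-1.0, 1.1, -0.3]
width: 0.0403
[ 0.42950672 -0.2090093   0.20955051]
```

View pics/w4.png

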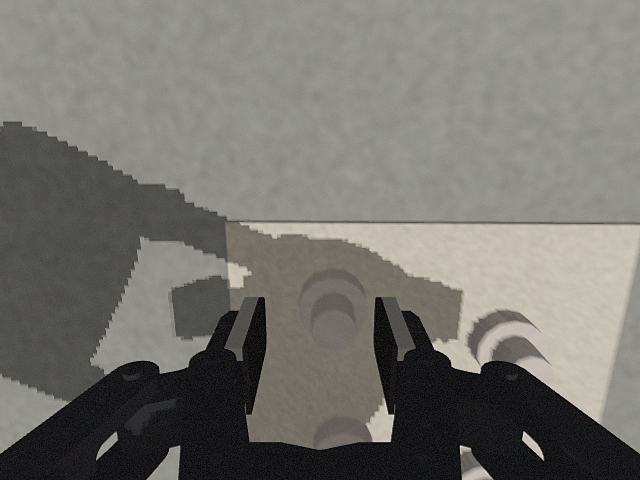

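```bash
python3 -m creep '[[[0,0,0,0],[0,0,0,0]]]';python3 -m creep '[[[0,0,0,0],[0,0,0,0]]]'
```

```text
time: 2.55
ee_pos: [0.4356, -0.2131, 0.2196]
orientation: [0.002, 1.0, 0.0, 0.003]
force: [0.3, 0.0, -0.2]
width: 0.0399
time: 2.75
ee_pos: [0.4345, -0.2129, 0.2183]
orientation: [0.001, 1.0, 0.0, 0.002]
force: [0.2, 0.0, -0.1]
width: 0.0399
```

```bash
python3 -m creep '[[[-1,0,-12,0],[-1,0,-22,0],[-1,0,-22,0],[-1,0,-22,0],[-1,0,-22,0]]]';python3 -m creep '[[[0,0,0,0],[0,0,0,0],[0,0,0,0],[0,0,0,0],[0,0,0,0]]]' 10 30;
```

```text
time: 3.25
ee_pos: [0.4325, -0.2125, 0.194]
orientation: [-0.0, 1.0, -0.0, -0.0]
force: [0.2, -0.0, -0.4]
width: 0.0401
time: 3.75
ee_pos: [0.4327, -0.2126, 0.1945]
orientation: [0.0, 1.0, 0.0, 0.0]
force: [-1.2, 0.6, 2.4]
width: 0.0165
```

```bash
python3 -m creep '[[[0,0,40,0],[0,0,80,0],[20,20,120,0],[40,60,150,0],[40,60,150,0]]]';  python3 - <<'E'
from h import *
c,im=snap("wrist","w5")
crop(im,220,240,420,400,"w5c",3)
E
```

```text
time: 4.25
ee_pos: [0.4755, -0.1506, 0.3494]
orientation: [0.001, 1.0, 0.001, 0.005]
force: [0.6, -0.1, 0.3]
width: 0.0162
```

View pics/w5c.png

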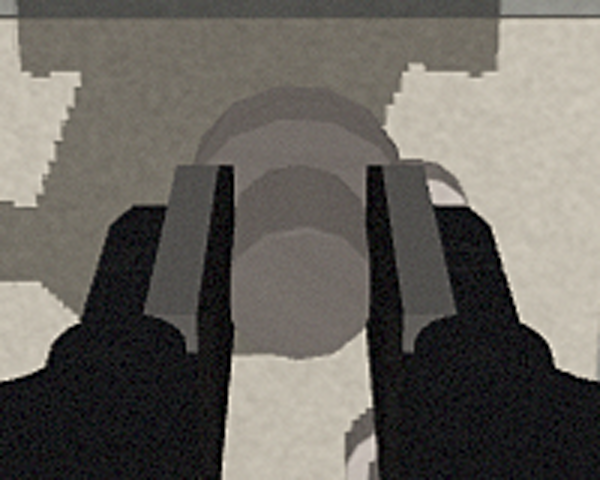

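```bash
python3 -m creep '[[[14,45,0,0],[28,90,0,0],[42,135,0,0],[56,180,0,0],[70,225,0,0]]]'; python3 -m creep '[[[14,45,0,0],[28,90,0,0],[44,134,0,0],[44,134,0,0],[44,134,0,0]]]'; python3 -m creep '[[[0,0,0,0],[0,0,0,0],[0,0,0,0]]]'
```

```text
time: 4.8
ee_pos: [0.5419, 0.0733, 0.342]
orientation: [0.001, 1.0, -0.0, -0.002]
force: [1.3, -0.0, -0.4]
width: 0.0164
time: 5.3
ee_pos: [0.586, 0.2065, 0.3417]
orientation: [0.001, 1.0, 0.001, -0.002]
force: [0.6, -0.2, 0.6]
width: 0.016
time: 5.6
ee_pos: [0.5863, 0.205, 0.3441]
orientation: [0.0, 1.0, -0.001, -0.0]
force: [-0.2, -1.3, -0.4]
width: 0.0159
```

```bash
python3 -m creep '[[[2,3,-30,0],[2,3,-50,0],[2,3,-58,0],[2,3,-62,0],[2,3,-65,0]]]'; python3 -m creep '[[[0,0,0,0],[0,0,0,0],[0,0,0,0]]]';  python3 - <<'E'
from h import *
c,im=snap("wrist","w6")
crop(im,220,180,480,375,"w6c",3)
E
```

```text
time: 6.1
ee_pos: [0.5888, 0.2092, 0.2798]
orientation: [-0.0, 1.0, -0.0, 0.001]
force: [0.2, 0.0, -0.4]
width: 0.0161
time: 6.4
ee_pos: [0.5889, 0.2097, 0.2802]
orientation: [-0.0, 1.0, 0.0, 0.001]
force: [0.1, -0.2, 0.1]
width: 0.0164
```

View pics/w6c.png

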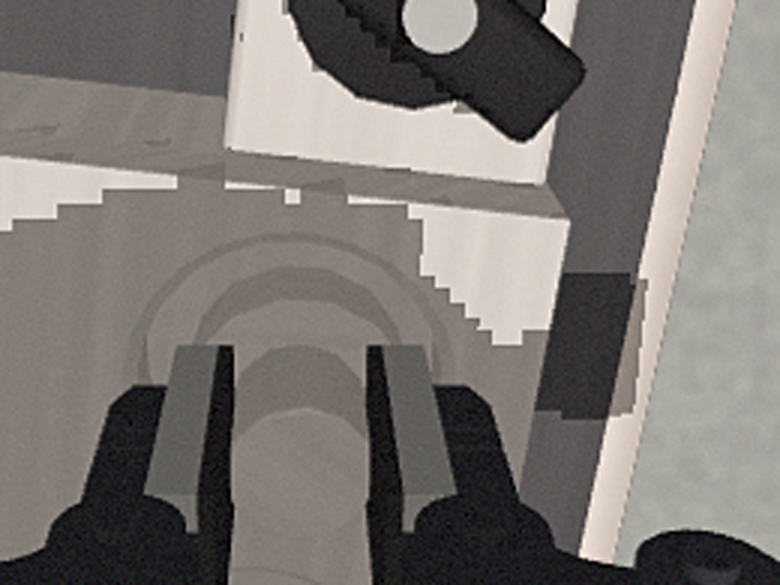

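```bash
python3 -m creep '[[[0,-1,-2,0],[0,-1,-2,0]]]'; python3 -m creep '[[[0,0,0,0],[0,0,0,0],[0,0,0,0]]]' 34;  python3 -m creep '[[[0,0,30,0],[0,0,60,0],[-10,-30,70,0],[-28,-80,70,0],[-42,-120,70,0]]]'; python3 - <<'E'
from h import *
c,im=snap("wrist","w7")
E
```

```text
time: 6.65
ee_pos: [0.5887, 0.2085, 0.2775]
orientation: [-0.0, 1.0, -0.0, 0.0]
force: [-0.4, 0.0, 0.4]
width: 0.0161
time: 6.95
ee_pos: [0.5885, 0.2085, 0.2771]
orientation: [0.0, 1.0, 0.0, -0.0]
force: [0.4, 0.7, 0.8]
width: 0.034
time: 7.45
ee_pos: [0.5461, 0.0877, 0.348]
orientation: [0.0, 1.0, 0.001, 0.001]
force: [0.5, -0.1, 0.5]
width: 0.0341
```

View pics/w7.png

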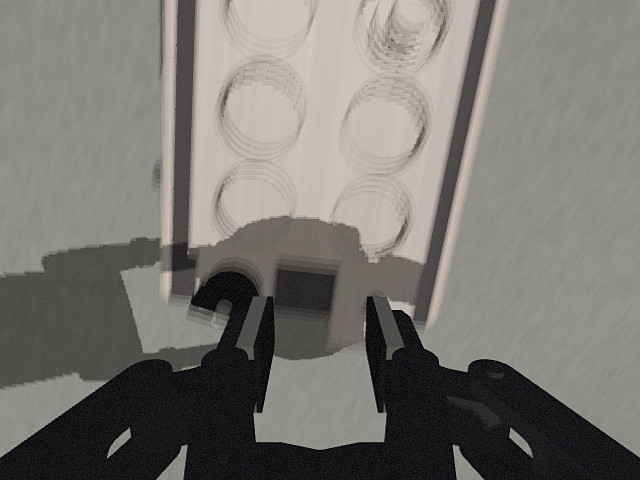

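```bash
python3 -m creep '[[[-5,-45,0,0],[-10,-90,0,0],[-15,-135,0,0],[-20,-180,0,0],[-25,-225,-20,0]]]' 40; python3 -m creep '[[[-5,-45,-20,0],[-10,-90,-40,0],[-10,-97,-70,0],[-10,-97,-80,0],[-10,-97,-80,0]]]'; python3 -m creep '[[[0,0,0,0],[0,0,0,0],[0,0,0,0]]]'; python3 - <<'E'
from h import *
c,im=snap("wrist","w8")
print(w2p(c,[.5117,-.2336,.032]))
E
```

```text
time: 8.0
ee_pos: [0.5226, -0.1385, 0.3303]
orientation: [0.001, 1.0, 0.0, 0.003]
force: [0.9, -0.2, 0.7]
width: 0.0399
time: 8.5
ee_pos: [0.5104, -0.2327, 0.245]
orientation: [-0.001, 1.0, -0.0, -0.002]
force: [-0.5, 0.5, 0.4]
width: 0.0399
time: 8.8
ee_pos: [0.5124, -0.2328, 0.2488]
orientation: [0.001, 1.0, 0.001, 0.001]
force: [-0.4, -0.2, 0.4]
width: 0.04
(np.float64(316.4827615140792), np.float64(274.9465824071891))
```

View pics/w8.png

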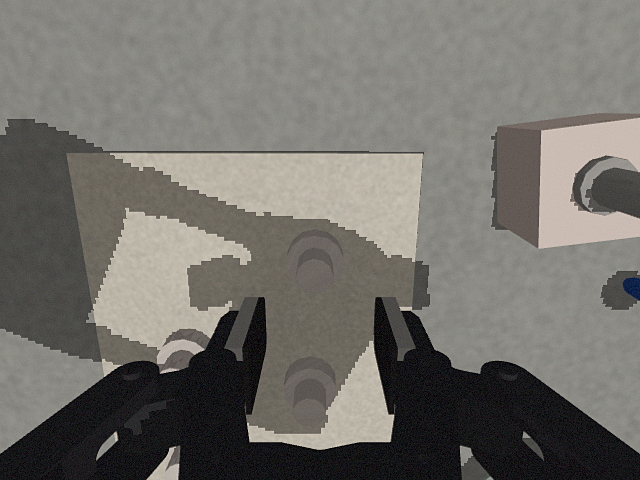

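```bash
python3 -m creep '[[[-1,0,-30,0],[-1,0,-48,0],[-1,0,-54,0],[-1,0,-54,0],[-1,0,-54,0]]]'; python3 -m creep '[[[0,0,0,0],[0,0,0,0],[0,0,0,0],[0,0,0,0]]]' 10 30; python3 -m creep '[[[0,0,45,0],[0,0,90,0],[0,20,130,0],[0,60,150,0],[0,110,150,0]]]'
```

```text
time: 9.35
ee_pos: [0.5111, -0.2336, 0.1942]
orientation: [0.0, 1.0, 0.0, 0.001]
force: [0.3, -0.3, 0.1]
width: 0.0399
time: 9.75
ee_pos: [0.5111, -0.2338, 0.1944]
orientation: [0.001, 1.0, -0.0, 0.001]
force: [-0.0, 0.4, 5.7]
width: 0.0163
time: 10.25
ee_pos: [0.512, -0.124, 0.348]
orientation: [0.001, 1.0, -0.002, 0.004]
force: [1.6, 0.8, -0.5]
width: 0.0158
```

```bash
python3 -m creep '[[[2,48,0,0],[4,96,0,0],[6,144,0,0],[8,192,0,0],[10,240,0,0]]]'; python3 -m creep '[[[2,48,0,0],[4,90,0,0],[4,99,0,0],[4,99,0,0],[4,99,0,0]]]'; python3 -m creep '[[[0,0,0,0],[0,0,0,0],[0,0,0,0]]]'; python3 - <<'E'
from h import *
c,im=snap("wrist","w9")
E
```

```text
time: 10.75
ee_pos: [0.5199, 0.1184, 0.343]
orientation: [0.0, 1.0, -0.0, -0.0]
force: [0.8, -0.1, -0.4]
width: 0.016
time: 11.25
ee_pos: [0.5242, 0.2148, 0.3427]
orientation: [0.001, 1.0, 0.0, -0.0]
force: [-0.3, -0.2, -0.1]
width: 0.0167
time: 11.55
ee_pos: [0.5246, 0.2144, 0.3432]
orientation: [0.0, 1.0, -0.001, -0.0]
force: [-0.2, 0.3, -0.1]
width: 0.0161
```

View pics/w9.png

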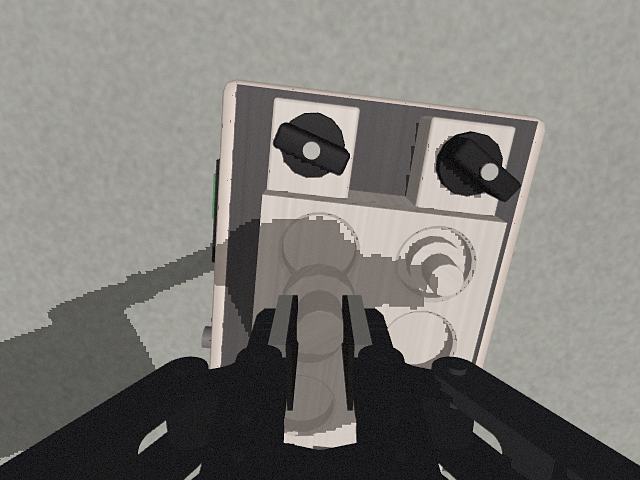

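```bash
python3 -m creep '[[[0,1,-35,0],[0,1,-52,0],[0,1,-60,0],[0,1,-65,0],[0,1,-65,0]]]'; python3 -m creep '[[[0,0,0,0],[0,0,0,0]]]'; python3 -m creep '[[[0,0,0,0],[0,0,0,0],[0,0,0,0]]]' 34;  python3 -m creep '[[[0,0,35,0],[0,0,70,0],[0,-30,75,0],[-10,-80,75,0],[-20,-130,75,0]]]'
```

```text
time: 12.1
ee_pos: [0.5248, 0.2165, 0.2785]
orientation: [-0.0, 1.0, -0.0, 0.0]
force: [1.2, 0.5, 0.1]
width: 0.0166
time: 12.3
ee_pos: [0.525, 0.2167, 0.2793]
orientation: [-0.0, 1.0, -0.0, 0.001]
force: [-0.4, 0.2, -0.5]
width: 0.0162
time: 12.6
ee_pos: [0.5246, 0.2166, 0.2785]
orientation: [-0.0, 1.0, -0.0, 0.0]
force: [-0.7, -0.2, -0.1]
width: 0.034
time: 13.1
ee_pos: [0.5049, 0.0878, 0.3541]
orientation: [-0.0, 1.0, 0.001, 0.001]
force: [0.7, -0.3, -0.4]
width: 0.0338
```

```bash
python3 -m creep '[[[0,-49,0,0],[0,-98,0,0],[0,-147,0,0],[0,-196,0,0],[0,-245,-5,0]]]' 40; python3 -m creep '[[[2,-48,-10,0],[3,-96,-20,0],[3,-145,-30,0],[3,-152,-75,0],[3,-152,-100,0]]]'; python3 -m creep '[[[0,0,0,0],[0,0,0,0],[0,0,0,0]]]'; python3 - <<'E'
from h import *
c,im=snap("wrist","w10")
print(w2p(c,[.5076,-.3103,.032]))
E
```

```text
time: 13.6
ee_pos: [0.5048, -0.1586, 0.3493]
orientation: [0.0, 1.0, -0.0, 0.001]
force: [1.1, 0.2, 0.6]
width: 0.0402
time: 14.1
ee_pos: [0.507, -0.3107, 0.246]
orientation: [-0.0, 1.0, -0.002, -0.001]
force: [0.2, 0.1, -0.1]
width: 0.0401
time: 14.4
ee_pos: [0.5089, -0.3087, 0.2503]
orientation: [0.001, 1.0, 0.0, 0.001]
force: [-0.0, -1.2, 0.1]
width: 0.0399
(np.float64(315.11053034661626), np.float64(275.2150512194377))
```

View pics/w10.png

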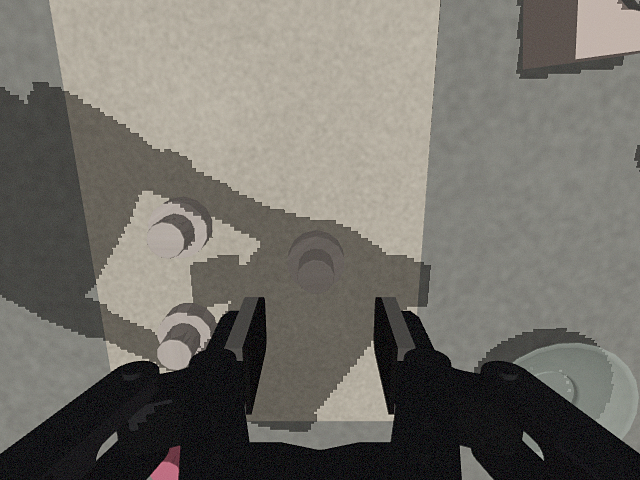

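```bash
python3 -m creep '[[[-1,-2,-30,0],[-1,-2,-49,0],[-1,-2,-55,0],[-1,-2,-55,0],[-1,-2,-55,0]]]'; python3 -m creep '[[[0,0,0,0],[0,0,0,0],[0,0,0,0],[0,0,0,0]]]' 10 30; python3 -m creep '[[[0,0,45,0],[0,0,90,0],[0,20,130,0],[0,60,150,0],[10,110,150,0]]]'; python3 -m creep '[[[8,49,0,0],[16,98,0,0],[24,147,0,0],[32,196,0,0],[40,245,0,0]]]'
```

```text
time: 14.95
ee_pos: [0.5077, -0.3108, 0.1948]
orientation: [0.001, 1.0, 0.0, 0.001]
force: [0.1, -0.5, 0.1]
width: 0.0403
time: 15.35
ee_pos: [0.5076, -0.311, 0.1947]
orientation: [0.001, 1.0, -0.0, 0.001]
force: [-0.9, 1.0, 6.9]
width: 0.0163
time: 15.85
ee_pos: [0.5176, -0.2023, 0.3482]
orientation: [0.002, 1.0, -0.002, 0.004]
force: [0.4, 0.2, -0.6]
width: 0.0161
time: 16.35
ee_pos: [0.5565, 0.0455, 0.3433]
orientation: [0.0, 1.0, -0.0, 0.0]
force: [1.1, -0.7, -0.2]
width: 0.0164
```

```bash
python3 -m creep '[[[10,48,0,0],[20,96,0,0],[26,114,0,0],[26,114,0,0],[26,114,0,0]]]'; python3 -m creep '[[[0,0,0,0],[0,0,0,0],[0,0,0,0]]]'; python3 - <<'E'
from h import *
c,im=snap("wrist","w11")
E
```

```text
time: 16.85
ee_pos: [0.5825, 0.1572, 0.3428]
orientation: [0.001, 1.0, 0.0, -0.0]
force: [-0.5, 0.2, 0.4]
width: 0.0164
time: 17.15
ee_pos: [0.5826, 0.1562, 0.3432]
orientation: [0.0, 1.0, -0.001, -0.0]
force: [-0.7, -0.3, 0.1]
width: 0.0164
```

View pics/w11.png

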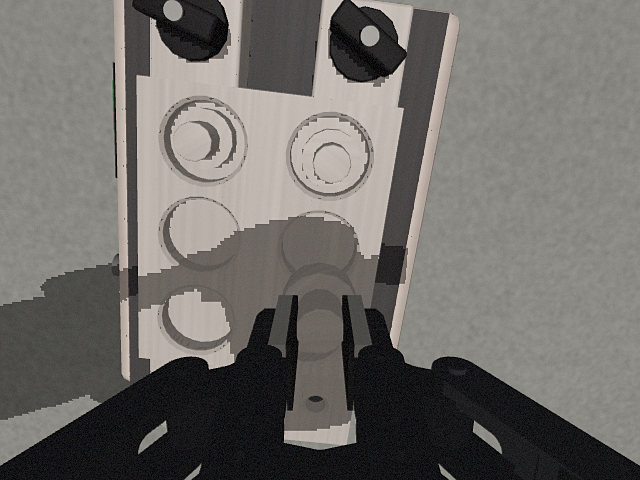

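```bash
python3 -m creep '[[[0,2,-35,0],[0,2,-52,0],[0,2,-60,0],[0,2,-65,0],[0,2,-65,0]]]'; python3 -m creep '[[[0,0,0,0],[0,0,0,0]]]'; python3 -m creep '[[[0,0,0,0],[0,0,0,0],[0,0,0,0]]]' 34;  python3 -m creep '[[[0,0,35,0],[0,0,70,0],[-20,-40,75,0],[-40,-80,75,0],[-60,-120,75,0]]]';  python3 -m creep '[[[-10,-48,0,0],[-20,-96,0,0],[-30,-140,0,0],[-40,-188,0,0],[-50,-230,-20,0]]]' 40
```

```text
time: 17.7
ee_pos: [0.583, 0.1593, 0.2787]
orientation: [-0.0, 1.0, -0.0, 0.0]
force: [0.3, 0.6, -0.9]
width: 0.016
time: 17.9
ee_pos: [0.5832, 0.1595, 0.2792]
orientation: [-0.0, 1.0, -0.0, 0.001]
force: [-0.3, 1.0, -0.3]
width: 0.0163
time: 18.2
ee_pos: [0.5828, 0.1595, 0.2784]
orientation: [-0.0, 1.0, 0.0, 0.0]
force: [-1.2, 0.1, -1.1]
width: 0.034
time: 18.7
ee_pos: [0.5222, 0.0387, 0.354]
orientation: [0.0, 1.0, 0.001, 0.001]
force: [-0.3, -1.4, -0.8]
width: 0.0343
time: 19.2
ee_pos: [0.4733, -0.1931, 0.3364]
orientation: [0.002, 1.0, -0.0, 0.003]
force: [0.4, -0.3, -0.3]
width: 0.0401
```

```bash
python3 -m creep '[[[-17,-45,-20,0],[-34,-90,-40,0],[-34,-99,-80,0],[-34,-99,-83,0],[-34,-99,-83,0]]]';  python3 -m creep '[[[0,0,0,0],[0,0,0,0],[0,0,0,0]]]'; python3 - <<'E'
from h import *
c,im=snap("wrist","w12")
print(w2p(c,[.4389,-.2901,.032]))
E
```

```text
time: 19.7
ee_pos: [0.438, -0.2893, 0.249]
orientation: [-0.001, 1.0, -0.001, -0.001]
force: [0.3, 0.3, 1.5]
width: 0.0398
time: 20.0
ee_pos: [0.4397, -0.2891, 0.252]
orientation: [0.001, 1.0, 0.001, 0.001]
force: [0.7, -0.3, 0.5]
width: 0.0402
(np.float64(316.21406982169214), np.float64(272.62810015361157))
```

View pics/w12.png

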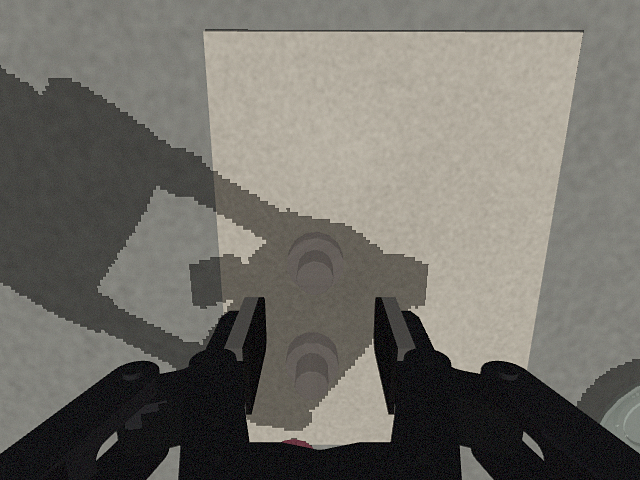

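Stub D's post top is at (315,272), as predicted.

```bash
python3 -m creep '[[[-1,-1,-30,0],[-1,-1,-51,0],[-1,-1,-57,0],[-1,-1,-57,0],[-1,-1,-57,0]]]'; python3 -m creep '[[[0,0,0,0],[0,0,0,0],[0,0,0,0],[0,0,0,0]]]' 10 30; python3 -m creep '[[[0,0,45,0],[0,0,90,0],[0,20,130,0],[10,60,150,0],[20,110,150,0]]]'; python3 -m creep '[[[10,48,0,0],[20,96,0,0],[30,144,0,0],[40,190,0,0],[50,235,0,0]]]'
```

```text
time: 20.55
ee_pos: [0.4383, -0.2907, 0.1942]
orientation: [0.0, 1.0, 0.0, 0.001]
force: [-0.9, -0.2, 0.2]
width: 0.0396
time: 20.95
ee_pos: [0.4383, -0.291, 0.1945]
orientation: [0.001, 1.0, -0.0, 0.001]
force: [0.4, 0.6, 6.6]
width: 0.0164
time: 21.45
ee_pos: [0.459, -0.1821, 0.348]
orientation: [0.002, 1.0, -0.002, 0.004]
force: [2.1, 0.2, -0.9]
width: 0.0162
time: 21.95
ee_pos: [0.5073, 0.0556, 0.3432]
orientation: [0.0, 1.0, 0.0, 0.0]
force: [0.3, -0.2, -0.6]
width: 0.0163
```

```bash
python3 -m creep '[[[5,48,0,0],[10,96,0,0],[11,112,0,0],[11,112,0,0],[11,112,0,0]]]'; python3 -m creep '[[[0,0,0,0],[0,0,0,0],[0,0,0,0]]]'; python3 - <<'E'
from h import *
c,im=snap("wrist","w13")
E
```

```text
time: 22.45
ee_pos: [0.5182, 0.1651, 0.3428]
orientation: [0.001, 1.0, 0.0, -0.0]
force: [-0.6, -0.7, -1.5]
width: 0.0164
time: 22.75
ee_pos: [0.5185, 0.1643, 0.3432]
orientation: [0.0, 1.0, -0.001, -0.0]
force: [-0.1, 0.7, -0.2]
width: 0.016
```

View pics/w13.png

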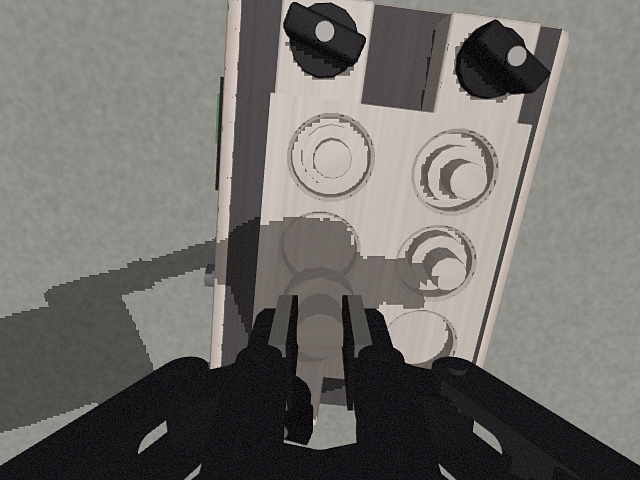

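```bash
python3 -m creep '[[[1,2,-35,0],[1,2,-52,0],[1,2,-60,0],[1,2,-65,0],[1,2,-65,0]]]'; python3 -m creep '[[[0,0,0,0],[0,0,0,0]]]'; python3 -m creep '[[[0,0,0,0],[0,0,0,0],[0,0,0,0]]]' 34;  python3 -m creep '[[[0,0,35,0],[0,0,70,0],[-10,-40,75,0],[-20,-80,75,0],[-30,-120,75,0]]]';  python3 -m creep '[[[-10,-48,0,0],[-20,-96,0,0],[-30,-144,0,0],[-40,-192,0,0],[-50,-240,-20,0]]]' 40;  python3 -m creep '[[[0,-48,-20,0],[0,-96,-40,0],[0,-152,-70,0],[0,-157,-80,0],[0,-157,-80,0]]]';  python3 -m creep '[[[0,0,0,0],[0,0,0,0],[0,0,0,0]]]'; python3 - <<'E'
from h import *
c,im=snap("wrist","w14")
print(w2p(c,[.4372,-.352,.032]))
E
```

```text
time: 23.3
ee_pos: [0.5198, 0.1674, 0.2785]
orientation: [-0.0, 1.0, -0.0, 0.0]
force: [-0.6, -0.1, 0.0]
width: 0.0162
time: 23.5
ee_pos: [0.52, 0.1676, 0.2792]
orientation: [-0.0, 1.0, -0.0, 0.001]
force: [0.0, -1.0, -0.5]
width: 0.0159
time: 23.8
ee_pos: [0.5196, 0.1676, 0.2785]
orientation: [-0.0, 1.0, 0.0, 0.0]
force: [-0.4, 0.2, 1.4]
width: 0.0341
time: 24.3
ee_pos: [0.4892, 0.0467, 0.3541]
orientation: [0.0, 1.0, 0.001, 0.001]
force: [1.0, 0.4, 0.6]
width: 0.0342
time: 24.8
ee_pos: [0.4405, -0.1923, 0.3372]
orientation: [0.002, 1.0, -0.0, 0.003]
force: [1.1, -0.5, 0.8]
width: 0.04
time: 25.3
ee_pos: [0.4388, -0.3487, 0.2514]
orientation: [-0.001, 1.0, -0.002, -0.002]
force: [-0.5, 0.9, 0.0]
width: 0.0403
time: 25.6
ee_pos: [0.4406, -0.3459, 0.2555]
orientation: [0.001, 1.0, 0.001, 0.001]
force: [0.3, 0.1, 0.2]
width: 0.0401
(np.float64(311.5870703072975), np.float64(280.01835546361025))
```

View pics/w14.png

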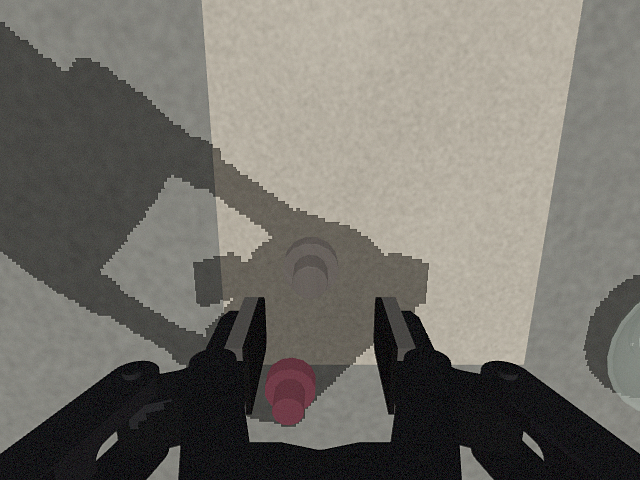

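```bash
python3 -m creep '[[[-3,-6,-30,0],[-3,-6,-54,0],[-3,-6,-60,0],[-3,-6,-60,0],[-3,-6,-60,0]]]'; python3 -m creep '[[[0,0,0,0],[0,0,0,0],[0,0,0,0],[0,0,0,0]]]' 10 30; python3 -m creep '[[[0,0,45,0],[0,0,90,0],[0,20,130,0],[10,60,150,0],[20,110,150,0]]]'; python3 -m creep '[[[10,48,0,0],[20,96,0,0],[30,144,0,0],[40,190,0,0],[50,235,0,0]]]'
```

```text
time: 26.15
ee_pos: [0.4378, -0.3528, 0.1955]
orientation: [0.001, 1.0, 0.0, 0.001]
force: [-0.2, -0.7, 0.4]
width: 0.0402
time: 26.55
ee_pos: [0.4377, -0.3533, 0.1958]
orientation: [0.001, 1.0, -0.0, 0.001]
force: [-0.8, 0.9, 6.0]
width: 0.0162
time: 27.05
ee_pos: [0.4583, -0.2446, 0.3493]
orientation: [0.002, 1.0, -0.002, 0.004]
force: [1.7, -0.1, -0.1]
width: 0.0162
time: 27.55
ee_pos: [0.5066, -0.0068, 0.3444]
orientation: [0.0, 1.0, 0.0, 0.0]
force: [0.3, 0.3, 0.2]
width: 0.016
```

```bash
python3 -m creep '[[[3,48,0,0],[5,96,0,0],[6,124,0,0],[6,124,0,0],[6,124,0,0]]]'; python3 -m creep '[[[0,0,0,0],[0,0,0,0],[0,0,0,0]]]'; python3 - <<'E'
from h import *
c,im=snap("wrist","w15")
E
```

```text
time: 28.05
ee_pos: [0.5126, 0.1157, 0.344]
orientation: [0.0, 1.0, 0.001, -0.0]
force: [-0.6, -0.8, -0.9]
width: 0.016
time: 28.35
ee_pos: [0.5129, 0.1141, 0.3443]
orientation: [0.0, 1.0, -0.001, -0.0]
force: [-0.5, -0.7, -1.0]
width: 0.0159
```

View pics/w15.png

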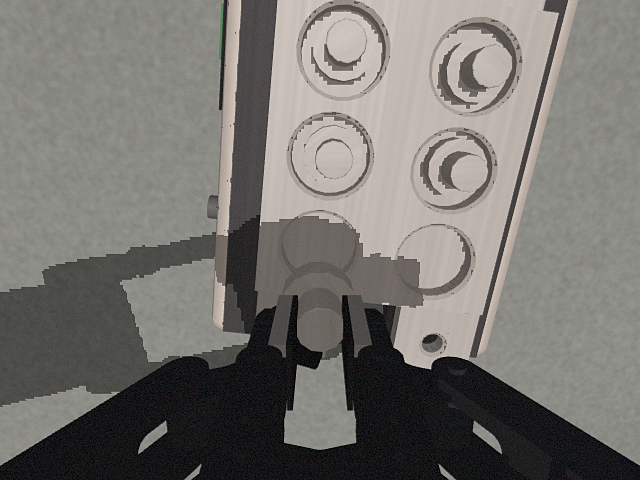

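```bash
python3 -m creep '[[[0,2,-35,0],[0,2,-52,0],[0,2,-60,0],[0,2,-65,0],[0,2,-65,0]]]'; python3 -m creep '[[[0,0,0,0],[0,0,0,0]]]'; python3 -m creep '[[[0,0,0,0],[0,0,0,0],[0,0,0,0]]]' 34;  python3 -m creep '[[[0,0,35,0],[0,0,70,0],[25,-20,75,0],[50,-40,75,0],[65,-60,75,0]]]';python3 -m creep '[[[0,0,0,0],[0,0,0,0],[0,0,0,0],[0,0,0,0]]]'; python3 - <<'E'
from h import *
c,im=snap("wrist","w16"); np.savez("w16.npz",**c)
crop(im,180,100,440,300,"w16c",3)
E
```

```text
time: 28.9
ee_pos: [0.5132, 0.117, 0.2797]
orientation: [-0.0, 1.0, -0.0, 0.0]
force: [0.7, 0.3, -0.6]
width: 0.0163
time: 29.1
ee_pos: [0.5134, 0.1173, 0.2802]
orientation: [-0.0, 1.0, -0.0, 0.001]
force: [0.2, -0.1, 0.1]
width: 0.0161
time: 29.4
ee_pos: [0.513, 0.1173, 0.2795]
orientation: [-0.0, 1.0, 0.0, 0.0]
force: [-0.7, 0.0, -0.2]
width: 0.034
time: 29.9
ee_pos: [0.5794, 0.0567, 0.3555]
orientation: [-0.0, 1.0, 0.0, 0.001]
force: [-0.4, 0.8, -0.5]
width: 0.0342
time: 30.3
ee_pos: [0.5772, 0.0579, 0.3541]
orientation: [-0.0, 1.0, 0.0, -0.0]
force: [0.2, 0.5, -0.1]
width: 0.0342
```

View pics/w16.png

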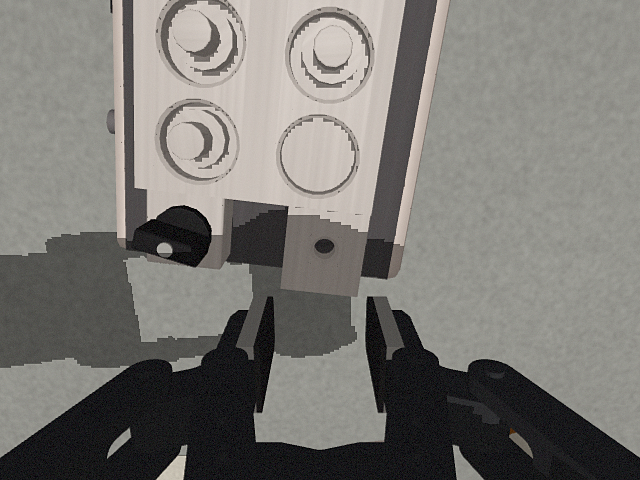

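View pics/w16c.png

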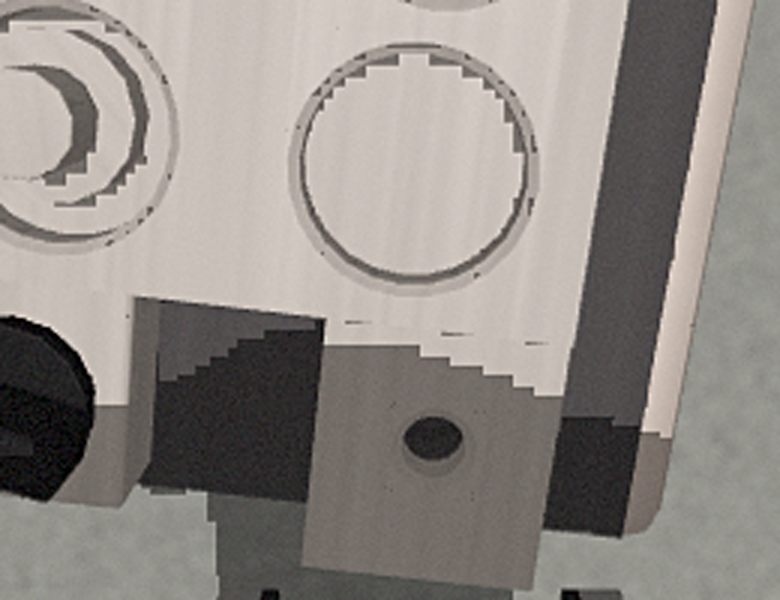

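```bash
python3 - <<'E'
from h import *
im=cv2.imread("pics/w16.png");im=cv2.convertScaleAbs(im,alpha=2.2,beta=-130)
crop(im,270,205,370,300,"w16d",8)
c=dict(np.load("w16.npz"));np.set_printoptions(precision=4,suppress=True)
print(p2w(c,180+433/3,100+445/3,.092)[:2], p2w(c,180+433/3,100+438/3,.09)[:2])
print(p2w(c,180+414/3,100+169/3,.095)[:2])
E
```

```text
[0.5799 0.0558] [0.58   0.0565]
[0.5763 0.1083]
```

View pics/w16d.png

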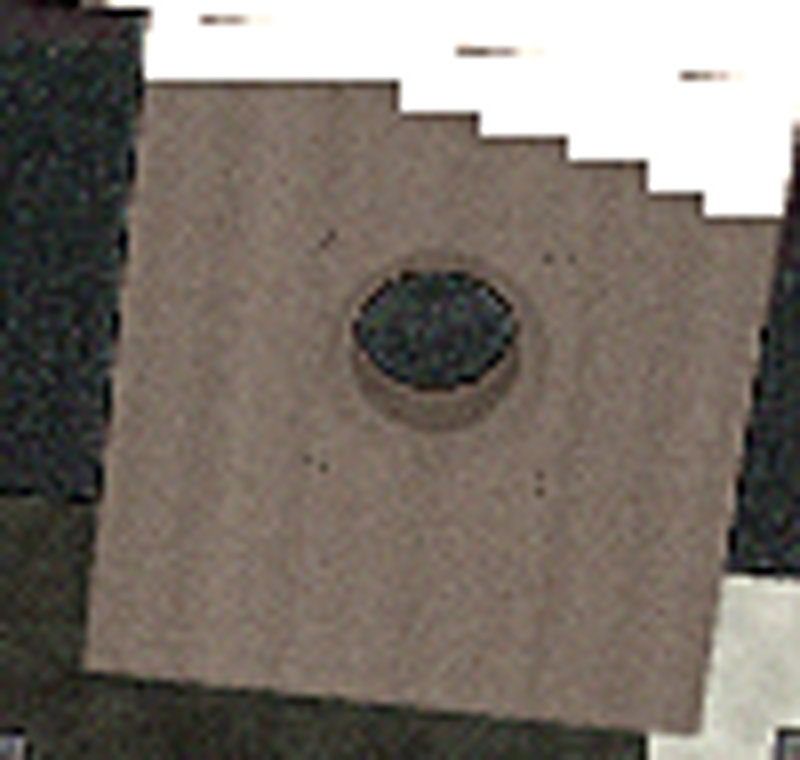

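```bash
python3 - <<'E'
from h import *
c=dict(np.load("w16.npz"));np.set_printoptions(precision=4,suppress=True)
print(p2w(c,324.6,248.5,.0905)[:2])
for u,v in((145,80),(85,668),(695,733),(785,215)): print(p2w(c,270+u/8,205+v/8,.092)[:2])
E
```

```text
[0.5801 0.0552]
[0.5595 0.0755]
[0.5541 0.0307]
[0.5994 0.0255]
[0.6048 0.0657]
```

```bash
python3 - <<'E'
from h import *
c=robot.get_calibration("scene");print(p2w(c,371,360,.0),p2w(c,373,310,.14));c=robot.get_calibration("side");print(p2w(c,268,228,.02),p2w(c,266,193,.14))
E
python3 -m creep '[[[10,-49,-5,0],[20,-98,-10,0],[30,-147,-15,0],[40,-196,-20,0],[52,-240,-60,0]]]' 40;python3 -m creep '[[[0,-6,-30,0],[0,-6,-35,0],[0,-6,-35,0],[0,-6,-35,0],[0,-6,-35,0]]]';python3 - <<'E'
from h import *
c,im=snap("wrist","w17");np.savez("w17.npz",**c)
print(w2p(c,[.6296,-.188,.078]),robot.get_obs()["ee_pos"])
E
```

```text
[ 0.7574291  -0.16068179  0.        ] [ 0.75966905 -0.17209103  0.14      ]
[ 0.75182427 -0.16118769  0.02      ] [ 0.74901142 -0.14560536  0.14      ]
time: 30.85
ee_pos: [0.6297, -0.177, 0.3065]
orientation: [0.002, 1.0, -0.0, 0.005]
force: [1.1, 0.6, 0.5]
width: 0.0402
time: 31.35
ee_pos: [0.6285, -0.1793, 0.2692]
orientation: [0.0, 1.0, 0.001, 0.002]
force: [1.0, -0.5, 0.1]
width: 0.0399
(np.float64(320.1660693692804), np.float64(315.55900583771177)) [ 0.62846398 -0.1793933   0.26915193]
```

View pics/w17.png

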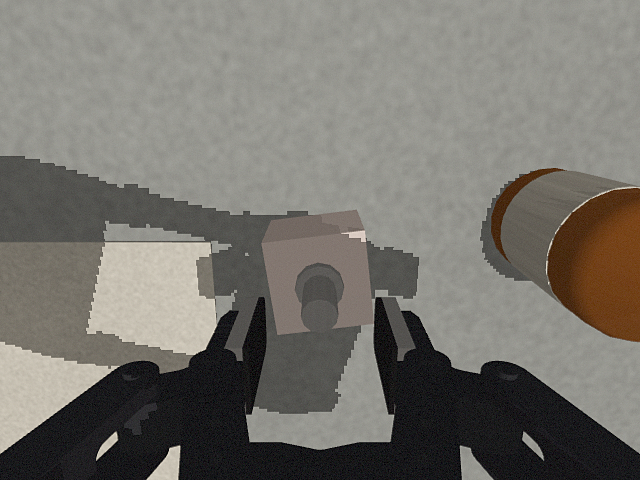

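```bash
python3 -m creep '[[[1,-9,0,0],[1,-9,-20,0],[1,-9,-35,0],[1,-9,-42,0],[1,-9,-42,0]]]';python3 -m creep '[[[0,0,0,0],[0,0,0,0],[0,0,0,0]]]';python3 -m creep '[[[0,0,0,0],[0,0,0,0],[0,0,0,0],[0,0,0,0]]]' 8 50
```

```text
time: 31.9
ee_pos: [0.6277, -0.1891, 0.2229]
orientation: [-0.001, 1.0, 0.0, -0.002]
force: [0.2, 0.6, 0.2]
width: 0.04
time: 32.2
ee_pos: [0.629, -0.1895, 0.2257]
orientation: [0.0, 1.0, 0.0, 0.001]
force: [-0.6, -0.3, -0.4]
width: 0.0404
time: 32.6
ee_pos: [0.6289, -0.1894, 0.2255]
orientation: [0.0, 1.0, 0.0, 0.001]
force: [0.2, -0.6, 3.1]
width: 0.0146
```

```bash
python3 -m creep '[[[0,0,15,0],[0,0,35,0],[0,0,70,0],[0,0,110,0],[0,0,135,0]]]';python3 -m creep '[[[-10,45,0,0],[-20,90,0,0],[-30,135,0,0],[-40,180,0,0],[-48,215,0,0]]]';python3 -m creep '[[[0,0,0,0],[0,0,0,0],[0,0,0,0],[0,0,0,0],[0,0,0,0]]]'; python3 - <<'E'
from h import *
c,im=snap("wrist","w18");np.savez("w18.npz",**c)
crop(im,200,200,440,400,"w18c",3)
E
```

```text
time: 33.1
ee_pos: [0.629, -0.1895, 0.364]
orientation: [0.001, 1.0, 0.0, 0.002]
force: [1.1, -0.1, -0.1]
width: 0.0145
time: 33.6
ee_pos: [0.5794, 0.0278, 0.3606]
orientation: [-0.0, 1.0, 0.0, -0.0]
force: [1.2, -0.0, 0.1]
width: 0.0146
time: 34.1
ee_pos: [0.5808, 0.0245, 0.3598]
orientation: [0.0, 1.0, -0.001, -0.0]
force: [1.0, -0.0, -0.6]
width: 0.0142
```

View pics/w18c.png

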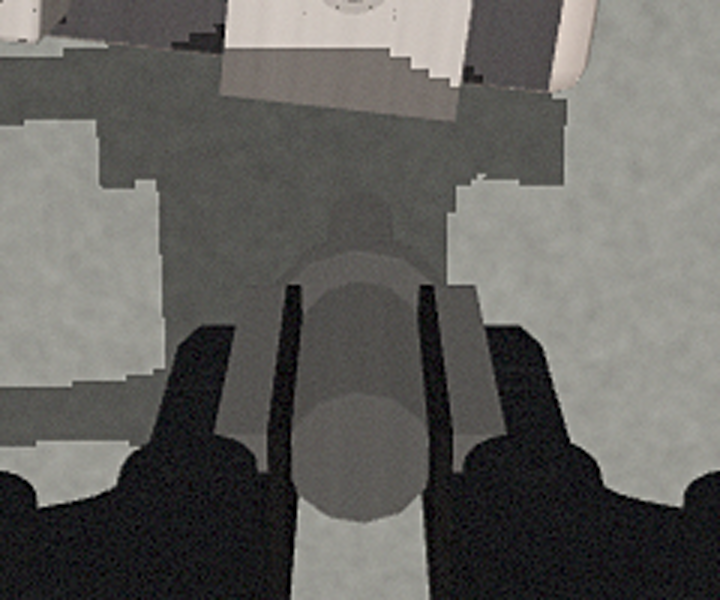

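```bash
python3 - <<'E'
from h import *
c=dict(np.load("w18.npz"));np.set_printoptions(precision=4,suppress=True)
o=robot.get_obs();print(o["ee_pos"],o["orientation"])
print(p2w(c,320.3,352,.2123),p2w(c,320.4,200+192/3,.1423), p2w(c,200+362/3,200+325/3,.1783))
im=cv2.imread("pics/w18.png");im=cv2.convertScaleAbs(im,alpha=2.5,beta=-130)
crop(im,285,230,355,310,"w18d",8)
E
```

```text
[0.5808 0.0246 0.3597] [ 0.      1.     -0.0008 -0.0001]
[0.5813 0.0258 0.2123] [0.5814 0.0292 0.1423] [0.5815 0.0241 0.1783]
```

View pics/w18d.png

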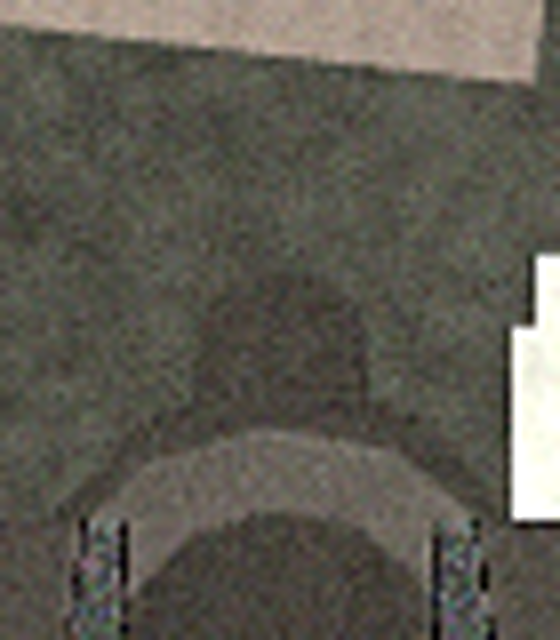

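```bash
python3 -m creep '[[[-1,15,0,0],[-1,30,0,0],[-1,30,-20,0],[-1,30,-40,0],[-1,30,-40,0]]]';python3 -m creep '[[[0,0,0,0],[0,0,0,0],[0,0,0,0],[0,0,0,0],[0,0,0,0]]]'; python3 - <<'E'
from h import *
c,im=snap("wrist","w19");np.savez("w19.npz",**c)
crop(im,260,210,380,310,"w19c",6)
E
```

```text
time: 34.65
ee_pos: [0.578, 0.057, 0.3166]
orientation: [-0.0, 1.0, 0.001, -0.003]
force: [-1.2, 0.9, -1.1]
width: 0.0141
time: 35.15
ee_pos: [0.5798, 0.0556, 0.3205]
orientation: [-0.0, 1.0, -0.0, 0.001]
force: [0.0, 0.2, -0.5]
width: 0.0145
```

View pics/w19c.png

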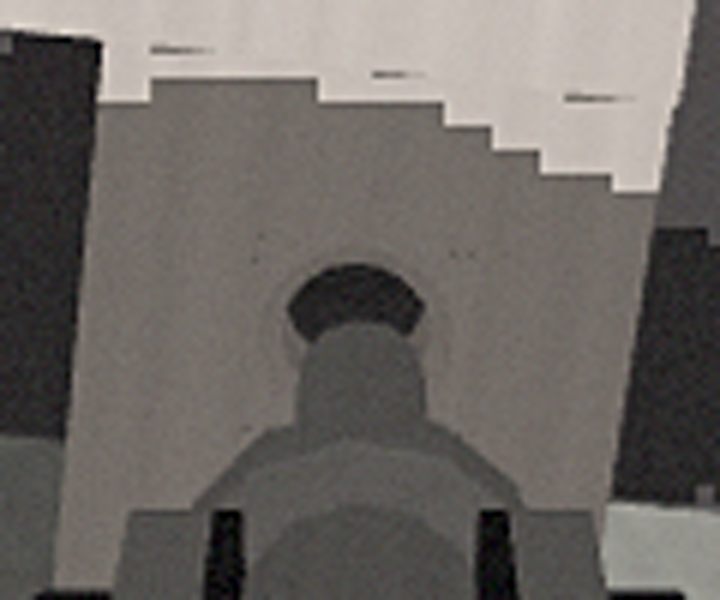

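```bash
python3 - <<'E'
from h import *
c=dict(np.load("w19.npz"));np.set_printoptions(precision=4,suppress=True)
print("hole", p2w(c,260+356.5/6,210+263/6,.09)-[0,.00625,0]); print("tip",p2w(c,260+363/6,210+322/6,.101), "taperstart",p2w(c,260+297/6,210+370/6,.105),p2w(c,260+427/6,210+370/6,.105))
print("collar",p2w(c,260+362/6,210+425/6,.139))
E
```

```text
hole [0.5802 0.0547 0.09  ]
tip [0.5807 0.0598 0.101 ] taperstart [0.5755 0.0573 0.105 ] [0.5856 0.0573 0.105 ]
collar [0.5805 0.0669 0.139 ]
```

```bash
python3 -m creep '[[[-0.5,-1,0,0],[-0.5,-1,-4,0],[-0.5,-1,-8,0],[-0.5,-1,-11,0],[-0.5,-1,-14,0]]]';python3 -m creep '[[[0,0,-2,0],[0,0,-4,0],[0,0,-6,0],[0,0,-8,0],[0,0,-8,0]]]'
```

```text
time: 35.7
ee_pos: [0.579, 0.0546, 0.3052]
orientation: [0.0, 1.0, -0.0, -0.0]
force: [0.4, -0.9, -0.3]
width: 0.0142
time: 36.2
ee_pos: [0.579, 0.0547, 0.2975]
orientation: [-0.0, 1.0, -0.0, -0.0]
force: [-0.1, 0.8, -0.3]
width: 0.0146
```

```bash
python3 -m creep '[[[0,0,-5,0],[0,0,-10,0],[0,0,-15,0],[0,0,-20,0],[0,0,-22,0]]]';python3 -m creep '[[[0,0,-0.5,0],[0,0,-1,0],[0,0,-1.5,0],[0,0,-2,0],[0,0,-2,0]]]'
```

```text
time: 36.7
ee_pos: [0.5788, 0.0546, 0.2749]
orientation: [0.0, 1.0, 0.0, -0.001]
force: [-0.1, -0.9, -0.4]
width: 0.0143
time: 37.2
ee_pos: [0.5791, 0.0547, 0.2739]
orientation: [-0.0, 1.0, 0.0, 0.0]
force: [-0.2, -0.2, -0.3]
width: 0.0146
```

Nearly seated; no force. I'll release it, so it drops the last fraction, then back off straight up and look.

```bash
python3 -m creep '[[[0,0,-0.5,0],[0,0,-0.5,0]]]';python3 -m creep '[[[0,0,0,0],[0,0,0,0],[0,0,0,0]]]' 34; python3 -m creep '[[[0,0,20,0],[0,0,50,0],[0,0,80,0],[0,-30,80,0],[0,-30,80,0]]]';python3 -m creep '[[[0,0,0,0],[0,0,0,0],[0,0,0,0],[0,0,0,0],[0,0,0,0]]]'; python3 - <<'E'
from h import *
c,im=snap("wrist","w20");np.savez("w20.npz",**c)
c,im=snap("scene","s20");crop(im,270,180,430,290,"s20c",5)
c,im=snap("side","d20");crop(im,240,220,390,350,"d20c",5)
E
```

```text
time: 37.4
ee_pos: [0.5792, 0.0547, 0.2735]
orientation: [-0.0, 1.0, 0.0, 0.0]
force: [-0.2, 0.4, -0.9]
width: 0.0141
time: 37.7
ee_pos: [0.5791, 0.0547, 0.2734]
orientation: [-0.0, 1.0, -0.0, 0.0]
force: [0.6, 0.6, 0.3]
width: 0.034
time: 38.2
ee_pos: [0.5796, 0.0229, 0.3551]
orientation: [0.001, 1.0, -0.001, 0.002]
force: [0.4, 0.2, -0.7]
width: 0.0338
time: 38.7
ee_pos: [0.579, 0.0251, 0.3529]
orientation: [-0.0, 1.0, 0.0, -0.0]
force: [-0.1, -0.0, -0.3]
width: 0.0341
```

View pics/w20.png

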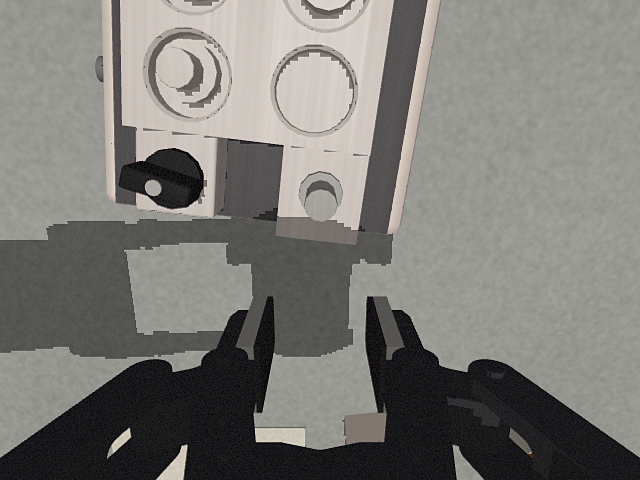

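View pics/s20c.png

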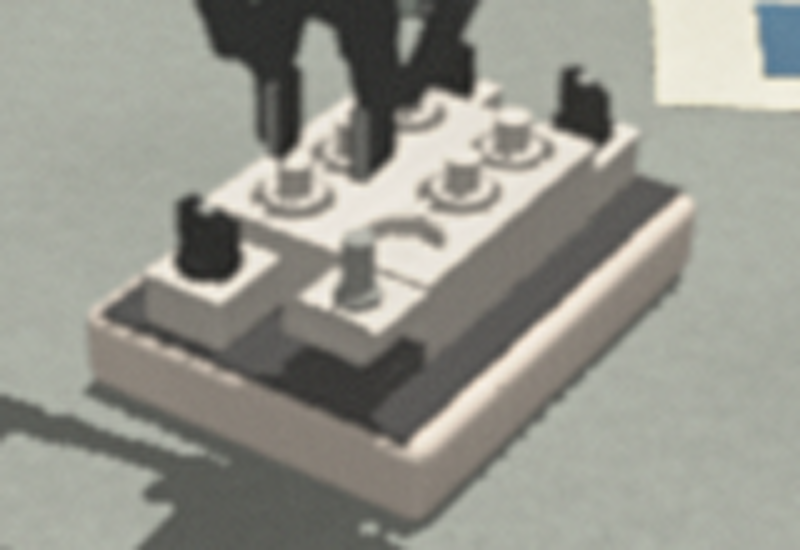

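View pics/d20c.png

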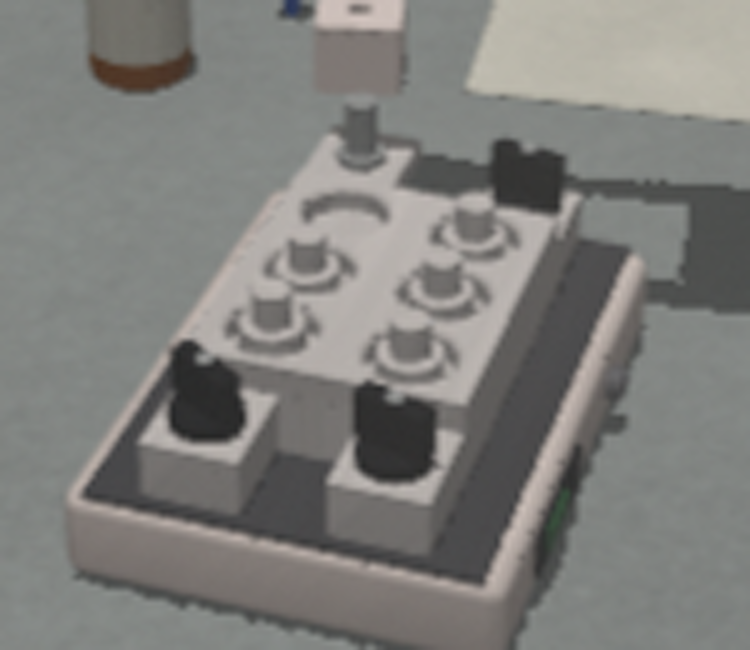

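```bash
python3 - <<'E'
from h import *
np.set_printoptions(precision=4,suppress=True)
for f,u,v in(("w20",153,187),("w16",165,250)):
    c=dict(np.load(f+".npz"));print(p2w(c,u,v,.112),p2w(c,u,v,.110))
c=dict(np.load("w20.npz"))
print("pin",p2w(c,320.5,203,.126))
im=cv2.imread("pics/w20.png");im=cv2.convertScaleAbs(im,alpha=3,beta=0)
crop(im,100,130,230,225,"w20b",6)
E
```

```text
[0.4956 0.0621 0.112 ] [0.4948 0.0618 0.11  ]
[0.4958 0.0614 0.112 ] [0.4951 0.0607 0.11  ]
pin [0.5795 0.057  0.126 ]
```

View pics/w20b.png

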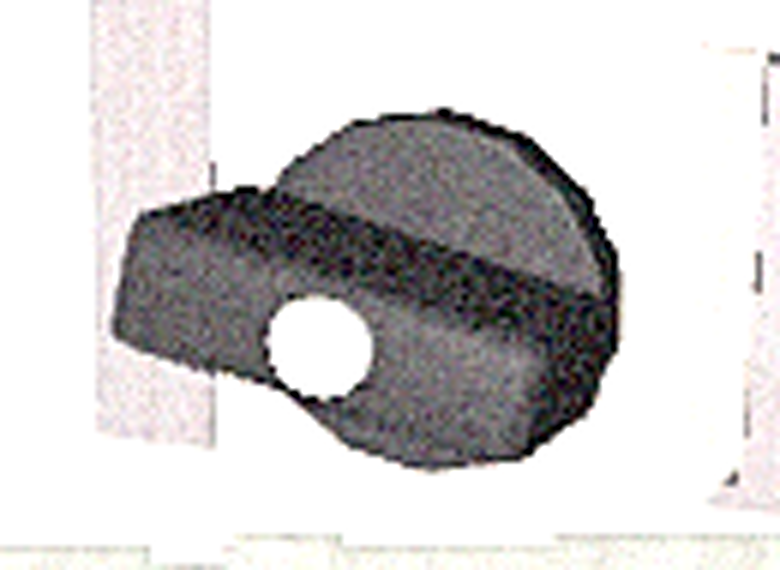

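```bash
python3 -m creep '[[[-20,8,0,0.14],[-40,16,0,0.28],[-60,24,0,0.42],[-80,36,0,0.56],[-83,38,0,0.70]]]' 34;python3 -m creep '[[[0,0,0,0.14],[0,0,0,0.28],[0,0,0,0.42],[0,0,0,0.55],[0,0,0,0.55]]]' ; python3 -m creep '[[[0,0,0,0],[0,0,0,0],[0,0,0,0]]]'; python3 - <<'E'
from h import *
c,im=snap("wrist","w21");np.savez("w21.npz",**c)
print(w2p(c,[.4962,.0628,.112]),robot.get_obs()["joint_positions"])
E
```

```text
time: 39.35
ee_pos: [0.4941, 0.0635, 0.353]
orientation: [-0.0, 0.938, 0.346, -0.001]
force: [0.6, 0.5, -0.2]
width: 0.0338
time: 39.85
ee_pos: [0.4961, 0.0627, 0.3534]
orientation: [0.0, 0.811, 0.585, 0.0]
force: [0.6, -0.7, -0.4]
width: 0.0339
time: 40.15
ee_pos: [0.4961, 0.0626, 0.3533]
orientation: [0.0, 0.811, 0.585, 0.0]
force: [0.0, 0.3, -0.7]
width: 0.0334
(np.float64(319.71245827098033), np.float64(256.405853942368)) [ 7.58220663e-02 -2.98343733e-02  2.02804042e+00 -1.75260232e-05
  1.14342553e+00 -1.17316311e+00]
```

View pics/w21.png

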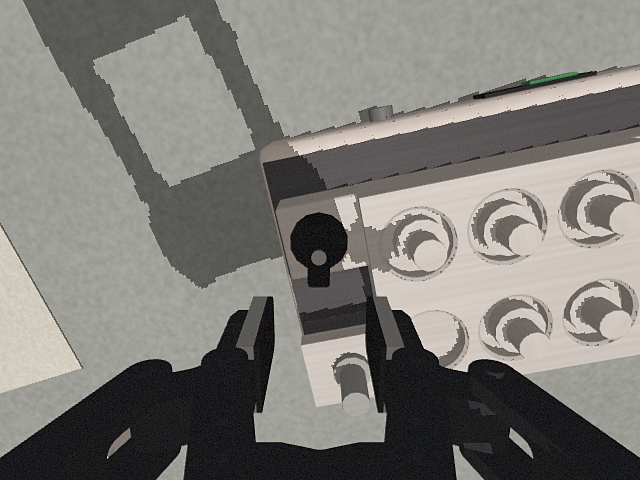

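```bash
python3 -m creep '[[[0,0,-30,0],[0,0,-55,0],[0,0,-72,0],[0,0,-79,0],[0,0,-82,0]]]' 28;python3 -m creep '[[[0,0,0,0],[0,0,0,0],[0,0,0,0]]]';python3 -m creep '[[[0,0,0,0],[0,0,0,0],[0,0,0,0],[0,0,0,0]]]' 4 40
```

```text
time: 40.7
ee_pos: [0.4958, 0.0626, 0.2706]
orientation: [-0.0, 0.811, 0.585, -0.001]
force: [1.0, 0.0, -0.6]
width: 0.0282
time: 41.0
ee_pos: [0.4967, 0.0627, 0.2725]
orientation: [0.001, 0.811, 0.585, 0.001]
force: [-0.1, 0.6, -0.6]
width: 0.0278
time: 41.4
ee_pos: [0.4964, 0.0622, 0.2723]
orientation: [0.001, 0.811, 0.585, 0.0]
force: [-2.4, -3.4, 5.4]
width: 0.0108
```

```bash
python3 -m creep '[[[0,0,0,-0.14],[0,0,0,-0.28],[0,0,0,-0.42],[0,0,0,-0.56],[0,0,0,-0.7]]]';python3 -m creep '[[[0,0,0,-0.14],[0,0,0,-0.28],[0,0,0,-0.42],[0,0,0,-0.56],[0,0,0,-0.7]]]';python3 -m creep '[[[0,0,0,-0.14],[0,0,0,-0.28],[0,0,0,-0.42],[0,0,0,-0.52],[0,0,0,-0.58]]]';python3 -m creep '[[[0,0,0,0],[0,0,0,0]]]';python3 - <<'E'
from h import *
o=robot.get_obs();print(o["moment"],o["orientation"],2*np.arctan2(o["orientation"][2],o["orientation"][1]))
E
```

```text
time: 41.9
ee_pos: [0.4962, 0.062, 0.2723]
orientation: [0.001, 0.963, 0.269, -0.0]
force: [-2.4, -4.6, 6.9]
width: 0.0105
time: 42.4
ee_pos: [0.496, 0.0619, 0.2723]
orientation: [0.001, 0.997, -0.077, -0.0]
force: [-3.6, -5.0, 7.0]
width: 0.011
time: 42.9
ee_pos: [0.4958, 0.062, 0.2723]
orientation: [0.001, 0.934, -0.358, -0.0]
force: [-5.2, -5.0, 8.3]
width: 0.0108
time: 43.1
ee_pos: [0.4958, 0.062, 0.2723]
orientation: [0.001, 0.934, -0.357, -0.0]
force: [-4.8, -4.1, 8.7]
width: 0.0105
[-0.83743594  0.75357685 -0.01908173] [ 1.01785062e-03  9.34182226e-01 -3.56794754e-01 -1.87945779e-04] -0.7296695419644084
```

```bash
python3 -m creep '[[[0,0,0,-0.02],[0,0,0,-0.04],[0,0,0,-0.04]]]';python3 - <<'E'
from h import *
o=robot.get_obs();print(o["moment"],2*np.arctan2(o["orientation"][2],o["orientation"][1]))
E
python3 -m creep '[[[0,0,0,-0.02],[0,0,0,-0.04],[0,0,0,-0.04]]]';python3 - <<'E'
from h import *
o=robot.get_obs();print(o["moment"],2*np.arctan2(o["orientation"][2],o["orientation"][1]))
E
```

```text
time: 43.4
ee_pos: [0.4958, 0.062, 0.2723]
orientation: [0.001, 0.927, -0.375, -0.0]
force: [-4.6, -3.6, 8.5]
width: 0.0112
[-0.82309425  0.77358035  0.37121583] -0.7687950526790565
time: 43.7
ee_pos: [0.4958, 0.0621, 0.2723]
orientation: [0.001, 0.92, -0.393, -0.0]
force: [-4.6, -4.0, 8.6]
width: 0.0108
[-0.73121165  0.80758335  0.94257641] -0.8071093897520432
```

```bash
python3 -m creep '[[[0,0,0,0],[0,0,0,0],[0,0,0,0]]]' 28;python3 -m creep '[[[0,0,40,0],[0,0,82,0],[3,30,82,0.14],[8,75,82,0.28],[13,120,82,0.42]]]' ;python3 -m creep '[[[6,45,0,0.14],[12,88,0,0.28],[12,88,0,0.42],[12,88,0,0.56],[12,88,0,0.7]]]' ;python3 -m creep '[[[0,0,0,0.14],[0,0,0,0.28],[0,0,0,0.42],[0,0,0,0.56],[0,0,0,0.7]]]';python3 -m creep '[[[0,0,0,0.08],[0,0,0,0.08],[0,0,0,0.08],[0,0,0,0.08],[0,0,0,0.08]]]';  python3 - <<'E'
from h import *
c,im=snap("wrist","w22");np.savez("w22.npz",**c)
o=robot.get_obs()
print(w2p(c,[.5210,.2704,.112]),o["moment"],2*np.arctan2(o["orientation"][2],o["orientation"][1]))
E
```

```text
time: 44.0
ee_pos: [0.4961, 0.0628, 0.2711]
orientation: [-0.0, 0.919, -0.394, -0.0]
force: [-0.8, 0.3, -0.1]
width: 0.0281
time: 44.5
ee_pos: [0.5093, 0.1836, 0.354]
orientation: [-0.001, 0.981, -0.192, 0.001]
force: [0.8, -0.9, -0.6]
width: 0.0282
time: 45.0
ee_pos: [0.5209, 0.2715, 0.3527]
orientation: [-0.0, 0.987, 0.158, -0.0]
force: [0.6, 0.8, 0.5]
width: 0.0281
time: 45.5
ee_pos: [0.521, 0.2708, 0.3528]
orientation: [-0.0, 0.874, 0.486, -0.0]
force: [0.4, 0.2, 0.2]
width: 0.028
time: 46.0
ee_pos: [0.5211, 0.2707, 0.3532]
orientation: [-0.0, 0.855, 0.518, -0.0]
force: [0.3, 0.1, -0.1]
width: 0.0282
(np.float64(318.81397840930725), np.float64(256.536435958735)) [ 0.01814211 -0.0496179  -0.01419525] 1.0893756479734509
```

View pics/w22.png

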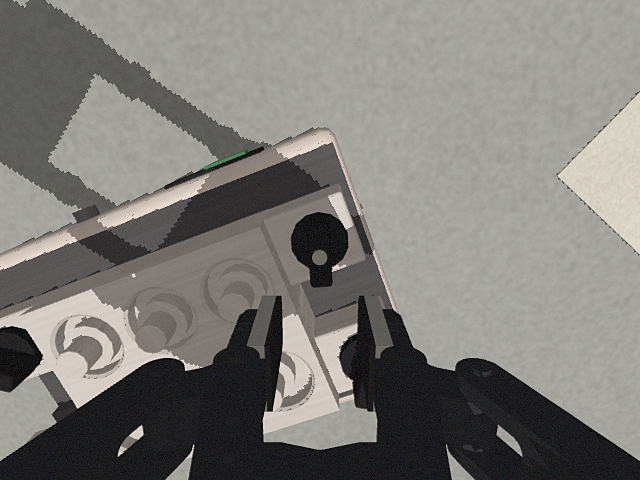

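```bash
python3 -m creep '[[[0,0,-30,0],[0,0,-55,0],[0,0,-72,0],[0,0,-79,0],[0,0,-82,0]]]' 28;python3 -m creep '[[[0,0,0,0],[0,0,0,0],[0,0,0,0]]]';python3 -m creep '[[[0,0,0,0],[0,0,0,0],[0,0,0,0],[0,0,0,0]]]' 4 40; python3 -m creep '[[[0,0,0,-0.14],[0,0,0,-0.28],[0,0,0,-0.42],[0,0,0,-0.56],[0,0,0,-0.7]]]';python3 -m creep '[[[0,0,0,-0.14],[0,0,0,-0.28],[0,0,0,-0.42],[0,0,0,-0.56],[0,0,0,-0.7]]]';python3 -m creep '[[[0,0,0,-0.14],[0,0,0,-0.28],[0,0,0,-0.42],[0,0,0,-0.45],[0,0,0,-0.45]]]';python3 - <<'E'
from h import *
o=robot.get_obs();print(o["moment"],2*np.arctan2(o["orientation"][2],o["orientation"][1]))
E
python3 -m creep '[[[0,0,0,-0.03],[0,0,0,-0.05],[0,0,0,-0.05]]]';python3 - <<'E'
from h import *
o=robot.get_obs();print(o["moment"],2*np.arctan2(o["orientation"][2],o["orientation"][1]))
E
```

```text
time: 46.55
ee_pos: [0.5209, 0.2705, 0.2705]
orientation: [-0.0, 0.855, 0.518, -0.001]
force: [-0.3, -0.8, 0.6]
width: 0.0281
time: 46.85
ee_pos: [0.5216, 0.2709, 0.2726]
orientation: [0.0, 0.855, 0.518, 0.001]
force: [0.4, 0.3, 0.2]
width: 0.0286
time: 47.25
ee_pos: [0.5212, 0.2705, 0.2724]
orientation: [0.0, 0.855, 0.518, 0.0]
force: [-2.0, -2.1, 5.5]
width: 0.0109
time: 47.75
ee_pos: [0.5211, 0.2704, 0.2724]
orientation: [0.0, 0.982, 0.191, -0.0]
force: [-2.7, -2.6, 7.1]
width: 0.0109
time: 48.25
ee_pos: [0.5209, 0.2703, 0.2724]
orientation: [0.0, 0.988, -0.157, -0.0]
force: [-2.8, -2.8, 6.9]
width: 0.0107
time: 48.75
ee_pos: [0.5208, 0.2704, 0.2723]
orientation: [0.001, 0.929, -0.371, -0.0]
force: [-4.6, -2.8, 6.9]
width: 0.0106
[-0.47386771  0.68614887  0.08637641] -0.7603355395271075
time: 49.05
ee_pos: [0.5207, 0.2705, 0.2723]
orientation: [0.001, 0.919, -0.393, -0.0]
force: [-4.5, -2.3, 7.8]
width: 0.0105
[-0.46103514  0.66327993  0.85580466] -0.808007925637651
```

```bash
python3 -m creep '[[[0,0,0,0],[0,0,0,0],[0,0,0,0]]]' 28;python3 -m creep '[[[0,0,40,0],[0,0,82,0],[30,-3,82,0.14],[70,-8,82,0.28],[84,-10,82,0.42]]]' ;python3 -m creep '[[[0,0,0,0.14],[0,0,0,0.28],[0,0,0,0.42],[0,0,0,0.56],[0,0,0,0.7]]]' ;python3 -m creep '[[[0,0,0,0.14],[0,0,0,0.28],[0,0,0,0.42],[0,0,0,0.56],[0,0,0,0.58]]]';python3 -m creep '[[[0,0,0,0],[0,0,0,0],[0,0,0,0]]]';  python3 - <<'E'
from h import *
c,im=snap("wrist","w23");np.savez("w23.npz",**c)
o=robot.get_obs()
print(w2p(c,[.6054,.2604,.112]),o["moment"],2*np.arctan2(o["orientation"][2],o["orientation"][1]))
E
```

```text
time: 49.35
ee_pos: [0.5212, 0.2707, 0.2712]
orientation: [-0.0, 0.919, -0.394, 0.0]
force: [-0.0, 0.4, 1.1]
width: 0.028
time: 49.85
ee_pos: [0.6079, 0.2603, 0.3542]
orientation: [-0.001, 0.982, -0.191, 0.002]
force: [-0.3, 0.2, -0.2]
width: 0.028
time: 50.35
ee_pos: [0.6052, 0.2606, 0.3528]
orientation: [-0.0, 0.988, 0.157, -0.0]
force: [0.4, -0.7, 1.0]
width: 0.0281
time: 50.85
ee_pos: [0.6051, 0.2607, 0.3529]
orientation: [-0.0, 0.902, 0.431, -0.0]
force: [-0.7, 0.1, -0.1]
width: 0.0277
time: 51.15
ee_pos: [0.6051, 0.2607, 0.3532]
orientation: [0.0, 0.903, 0.43, -0.0]
force: [-0.3, -0.6, -0.4]
width: 0.028
(np.float64(319.27726751696525), np.float64(257.18406282932256)) [ 0.00922071  0.05487108 -0.04338102] 0.8888663102699161
```

View pics/w23.png

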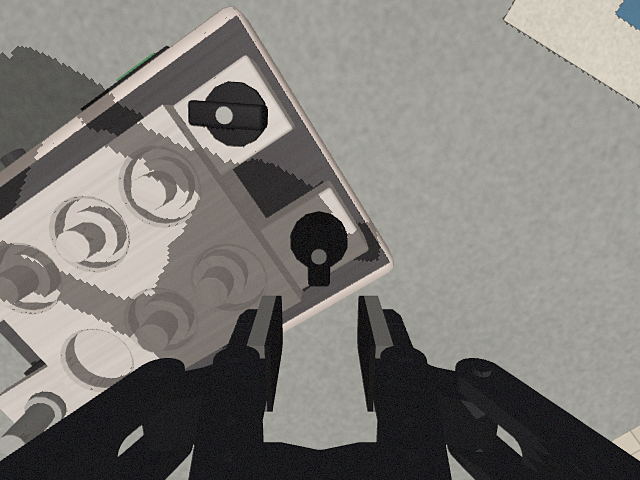

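```bash
python3 -m creep '[[[0,0,-30,0],[0,0,-55,0],[0,0,-72,0],[0,0,-79,0],[0,0,-82,0]]]' 28;python3 -m creep '[[[0,0,0,0],[0,0,0,0],[0,0,0,0]]]';python3 -m creep '[[[0,0,0,0],[0,0,0,0],[0,0,0,0],[0,0,0,0]]]' 4 40; python3 -m creep '[[[0,0,0,-0.14],[0,0,0,-0.28],[0,0,0,-0.42],[0,0,0,-0.56],[0,0,0,-0.7]]]';python3 -m creep '[[[0,0,0,-0.14],[0,0,0,-0.28],[0,0,0,-0.42],[0,0,0,-0.56],[0,0,0,-0.7]]]';python3 -m creep '[[[0,0,0,-0.14],[0,0,0,-0.24],[0,0,0,-0.25],[0,0,0,-0.25]]]';python3 - <<'E'
from h import *
o=robot.get_obs();print(o["moment"],2*np.arctan2(o["orientation"][2],o["orientation"][1]))
E
python3 -m creep '[[[0,0,0,-0.03],[0,0,0,-0.05],[0,0,0,-0.05]]]';python3 - <<'E'
from h import *
o=robot.get_obs();print(o["moment"],2*np.arctan2(o["orientation"][2],o["orientation"][1]))
E
```

```text
time: 51.7
ee_pos: [0.6049, 0.2606, 0.2705]
orientation: [-0.0, 0.903, 0.43, -0.001]
force: [-0.3, 0.5, -0.6]
width: 0.0281
time: 52.0
ee_pos: [0.6057, 0.2609, 0.2728]
orientation: [0.0, 0.903, 0.43, 0.001]
force: [0.2, 0.5, -0.2]
width: 0.0279
time: 52.4
ee_pos: [0.605, 0.2602, 0.2725]
orientation: [0.0, 0.903, 0.431, -0.0]
force: [-2.3, -3.0, 6.1]
width: 0.0107
time: 52.9
ee_pos: [0.6047, 0.26, 0.2725]
orientation: [0.001, 0.996, 0.092, -0.001]
force: [-4.7, -3.6, 7.6]
width: 0.011
time: 53.4
ee_pos: [0.6043, 0.2601, 0.2725]
orientation: [0.001, 0.967, -0.255, -0.001]
force: [-6.1, -3.1, 8.2]
width: 0.0107
time: 53.8
ee_pos: [0.6042, 0.2602, 0.2725]
orientation: [0.001, 0.929, -0.371, -0.001]
force: [-6.0, -2.4, 8.3]
width: 0.0105
[-0.63786079  1.08514698  0.22621524] -0.7595592840027422
time: 54.1
ee_pos: [0.6041, 0.2603, 0.2725]
orientation: [0.001, 0.92, -0.393, -0.001]
force: [-6.9, -4.1, 8.2]
width: 0.0106
[-0.58677924  1.130403    0.92470598] -0.8076747144590068
```

Now release, lift clear, and look over everything.

```bash
python3 -m creep '[[[0,0,0,0],[0,0,0,0],[0,0,0,0]]]' 28;python3 -m creep '[[[0,0,40,0],[0,0,82,0],[-20,-30,120,0.14],[-40,-60,160,0.28],[-55,-90,180,0.42]]]' ;python3 -m creep '[[[0,0,0,0.14],[0,0,0,0.28],[0,0,0,0.39],[0,0,0,0.39],[0,0,0,0.39]]]'; python3 -m creep '[[[0,0,0,0],[0,0,0,0],[0,0,0,0]]]'; python3 - <<'E'
from h import *
c,im=snap("wrist","w24");np.savez("w24.npz",**c)
c,im=snap("scene","s24");crop(im,270,180,430,290,"s24c",5)
c,im=snap("side","d24")
E
```

```text
time: 54.4
ee_pos: [0.6052, 0.2607, 0.2713]
orientation: [-0.0, 0.919, -0.394, 0.0]
force: [0.1, -0.5, -0.6]
width: 0.028
time: 54.9
ee_pos: [0.5499, 0.1704, 0.4545]
orientation: [-0.001, 0.982, -0.19, 0.002]
force: [0.8, -0.5, 1.4]
width: 0.028
time: 55.4
ee_pos: [0.5502, 0.1707, 0.4512]
orientation: [-0.0, 1.0, -0.001, -0.0]
force: [-0.1, -0.6, 0.4]
width: 0.0281
time: 55.7
ee_pos: [0.5501, 0.1707, 0.4512]
orientation: [0.0, 1.0, -0.0, -0.0]
force: [-0.1, -0.5, -0.0]
width: 0.028
```

View pics/w24.png

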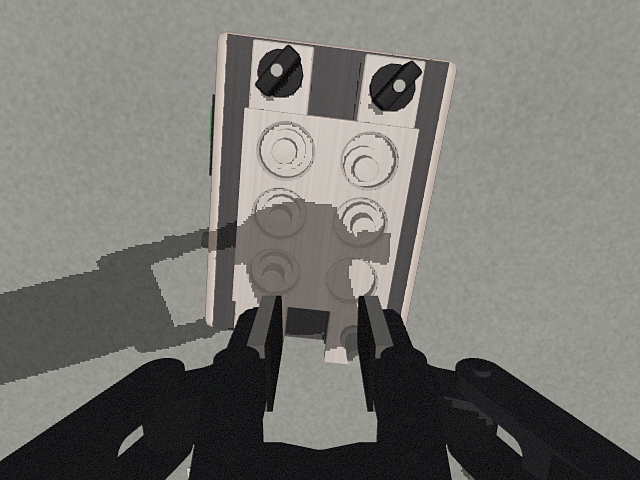

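View pics/s24c.png

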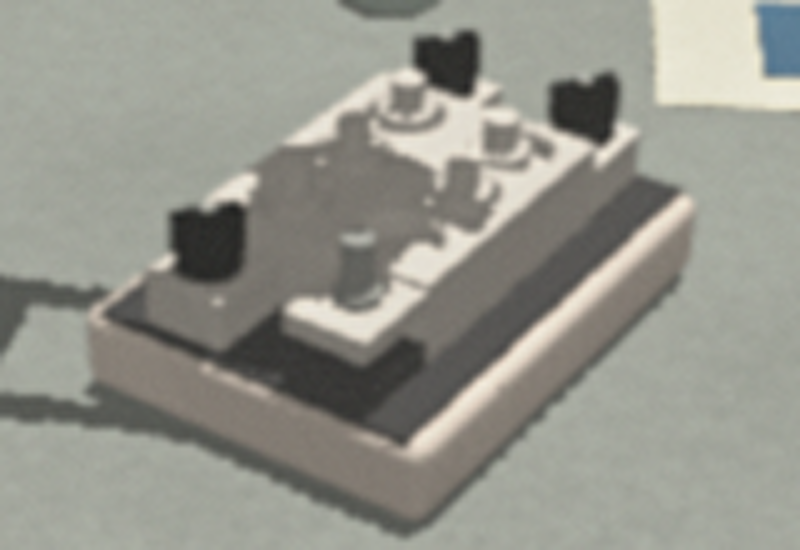

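View pics/d24.png

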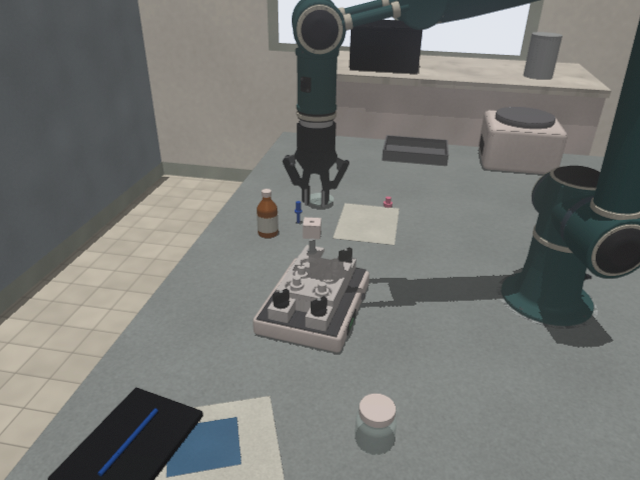

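```bash
python3 -m creep '[[[0,-40,0,0],[0,-80,0,0],[0,-110,0,0],[0,-110,0,0],[0,-110,0,0]]]'; python3 -m creep '[[[0,0,0,0],[0,0,0,0],[0,0,0,0],[0,0,0,0]]]'; python3 - <<'E'
from h import *
c,im=snap("wrist","w25");np.savez("w25.npz",**c)
im=cv2.convertScaleAbs(im,alpha=2.2)
crop(im,190,60,450,255,"w25c",3)
im=cv2.imread("pics/w24.png");crop(cv2.convertScaleAbs(im,alpha=2.5),230,30,440,125,"w24b",3.8)
E
```

```text
time: 56.35
ee_pos: [0.5501, 0.0602, 0.4514]
orientation: [-0.0, 1.0, -0.001, 0.0]
force: [-0.6, 0.2, -0.2]
width: 0.0281
time: 56.75
ee_pos: [0.5501, 0.0614, 0.4513]
orientation: [-0.0, 1.0, 0.001, -0.0]
force: [0.2, -0.4, 0.0]
width: 0.0283
```

View pics/w25c.png

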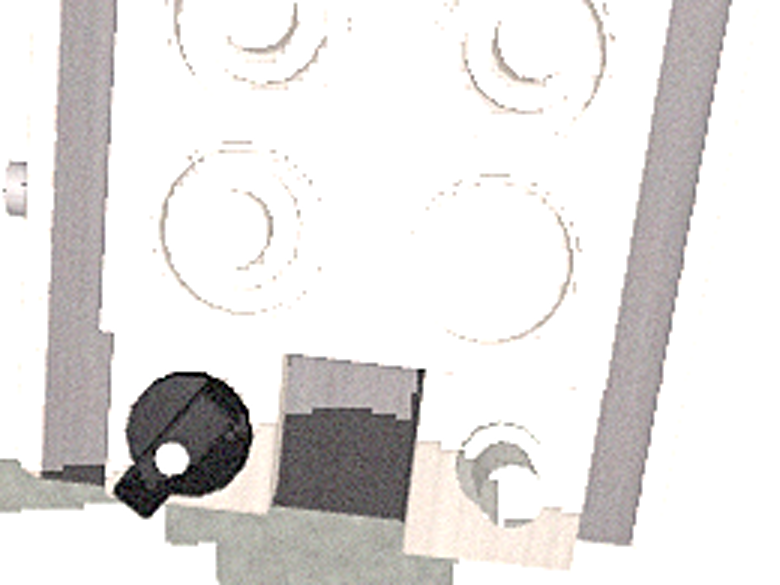

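View pics/w24b.png

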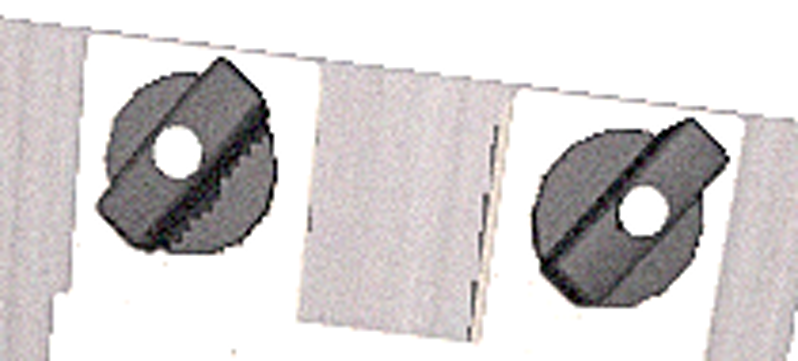

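```bash
python3 - <<'E'
from h import *
def a(f,p,q,x0,y0,s):
    c=dict(np.load(f+".npz"));A=[p2w(c,x0+u/s,y0+v/s,.112)[:2] for u,v in(p,q)];d=A[1]-A[0]
    print(-.117-(np.arctan2(d[1],d[0])%np.pi)+np.pi)
a("w24",(98,206),(222,58),230,30,3.8); a("w24",(155,250),(268,102),230,30,3.8)
a("w24",(540,262),(690,118),230,30,3.8);a("w24",(600,305),(728,158),230,30,3.8)
a("w25",(115,492),(205,380),190,60,3);a("w25",(146,518),(237,408),190,60,3)
E
```

```text
2.2061918254084523
2.152752414841512
2.2693591235178934
2.166548194280888
2.1514126392636905
2.15775083496639
```

```bash
python3 - <<'E'
from h import *
print(robot.job_done()); c,im=snap("scene","s26")
E
```

```text
the job is handed in; nothing more can be done
None
the job is handed in; nothing more can be done
```

The shaker is loaded, and I handed the job in at about 57 s of the 210 s allowed; no verdict was reported.

- **Stubs:** all five are in the carrier, in wells 1, 2, 3, 5 and 6; well 4 is empty. The last pictures from the three cameras showed them upright.
- **Pin:** the steel locking pin is in the lug. It went in with no noticeable side force, and the picture after release showed its collar resting on the lug.
- **Bolt knobs:** only after that did I turn all three clockwise. The wrist torque rose sharply at the same tool angle on each, as expected at the end stop. In the last pictures the wing angles read about 2.18, 2.155 and 2.22 rad for bolts 1, 2 and 3. Bolt 2's reading is a little below 2.2, which is within picture error.
- **Left alone:** I did not touch the bottle, jar, dish, blue pin or pink stub. I saw no stub knocked aside.
- **Final position:** the gripper was clear of everything at the end. No check failed; a last scene picture after hand-in was refused.

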